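# Shut the reactor jacket valve and push its lock bar home

## Robot

A 6-joint arm with a two-finger parallel gripper is mounted at the origin on the work surface. World frame = base frame: x ahead of the robot, y to its left, z up, the work surface at z = 0. Lengths are in m, angles in rad, forces in N, time in s.
With the tool pointing down it reaches from about 0.4 to 0.825 m from the base axis. Payload 7 kg.
Tool frame: the origin (TCP) lies between the finger pads; the fingertips stand r.tcp_to_tips ahead of it and the grasp point (between the pads) lies 3 mm ahead of it (r.tcp_to_tips is the distance from the TCP to the fingertips, in m); x points along the fingers, y is the direction in which the jaws open and shut, and the axes are right-handed (so a half turn about x gives the same grasp; the last joint's range is limited). The gripper opens to 88 mm and grips with 3 to 60 N. Pads are 19 mm wide; open, the fingers measure 130 mm over their backs; the gripper's body (78 mm by 193 mm) begins 47 mm behind the grasp point.
Start: joints at [1.62, 0.359, 0.012, 0, -1.224, -0.288], TCP at [0.16, 0.656, 0.22] pointing down, gripper open.
Joint ranges: [-3.07, 3.07], [-1.43, 2.12], [-1.02, 1.25], [-3.03, 1.67], [-3.05, -0], [-3.03, 3.03]. Speed limits (rad/s): [2.39, 2.39, 3.01, 3.14, 3.14, 3.14].

## Interface

Orientations are given as [roll, pitch, yaw] about the fixed x, y, z axes, in that order (R = Rz(yaw) Ry(pitch) Rx(roll)).
In Python, from rig import monitor, eyes, r gives the robot as it stands. The module is installed in compiled form; this text tells all that it offers.
- The arm moves only by the tool drive_tool, never from a script. Its argument "rows" is a list that holds one entry, the list of rows, each a list of 7 numbers: the shift along the tool's x, y, z in mm, then the turn, a rotation vector about the tool's x, y, z in degrees, then the opening, from -1 (shut) to 1 (fully open). In form: [[[dx, dy, dz, ax, ay, az, hand], ...]]. A call has 1 to 10 rows; each row shifts and turns the pose as measured when the row begins, along the tool's axes as they then stand; what a row does not reach is not made up. A row lasts 1/12 s, in which the tool goes at most 41.7 mm and 7.16 degrees, less where a joint would pass 70% of its speed; a pose out of reach is approached as far as the arm can. A call is refused whole if a number of a shift passes 41.7 or a number of a turn 7.16, either way. A call with a gripper value outside its range is refused whole. The fingers move at their own pace and stop on an object; "force" is the grip in N (left out, the last holds). Time passes only in rows, so rows that do not move let the fingers close. It gives the time, the measured TCP pose, the force and the opening at its end, in the units of the state.
- monitor.sense(): the state, without advancing time (a new reading comes with each control period).
- eyes.grab_frame(name): name is "scene" or "side" or "wrist"; returns a dict with "img" (480x640x3 uint8, blue, green, red), "fx", "fy", "cx", "cy" (pixels), "k1" (the pictures are not rectified: a ray, as slopes to the right and down, at radius r is drawn at 1 + k1 r^2 times it, then the intrinsics apply), "R" (3x3) and "t" (3): a world point X has camera coordinates R X + t. Camera axes: x right, y down, z forward; pixel columns grow to the right and rows downward; lengths in m; the calibration is good to about 2 mm. A picture is of the moment at which its call begins. There is no depth.
- r.close_job(): hands the job in, once; it reports no verdict.
Trained networks look in the newest picture that a camera, given by its name, has taken for a name from the list of things; names that differ only in an ending like _2 or _b are one class to them, and where a whole thing is asked for, a point or a joint stands for the part that bears it (a point fixed in the world has none). Each returns a list of dicts, best first, with "p" (0 to 1); they miss things now and then, are a little off and sometimes report something else, mostly with a low value. They report only what shows in the picture. A call takes as long as a camera call.
- eyes.recognise(camera, query): "location" ([x, y, z] in m, in world coordinates, good to about 4 mm: the middle of the surface that is visible of it).
- eyes.silhouettes(camera, query): "pixels" (480x640 bool, what is visible of it).
- eyes.landmark_of(camera, query): "location" ([x, y, z] in m, in world coordinates, good to about 4 mm: a listed point, or the origin of a listed thing).
The state is a dict: "t": time; "qpos": joint angles; "qvel": joint speeds; "joint_efforts": joint torques, N m; "tcp_pos": TCP position; "tcp_rot": TCP orientation; "ft_force": force on the tool from outside, world axes, zero at the start; "torque": the same for the moment, N m; "width": opening from 0.0 (shut) to 1.0 (fully open).
Only numpy, scipy, OpenCV 4.12 (cv2) and the standard library are available. Lean on these libraries where they do the work, as an engineer would, in place of code of your own. Each camera call takes 0.05 s, during which the arm holds its last target.

## Task

The jacket hoses are off the valve station, so shut the valve and lock it shut: push the yellow lever round with a fingertip until the slot across the locking disc lines up with the lock bar, then push the red knob so that the bar goes through the slot and fully home in the keeper, and take the hand away. Only push: do not lift, drag or tip the station, and leave the other things on the bench where they are.

Things in the scene. Friction and masses are not known exactly. Their poses are not given: they have to be found in the camera images.
- station: three-way steel ball valve on a foot plate 150 x 220 mm (its x, y), about 5 kg, loose on rubber feet on the bench. Origin: on the bench under the valve stem, z up; the disc turns about the vertical through it and the lock bar runs along its y, straight over it. The pipe lies low along y: blanked ends 51 mm across, 56 mm up, out to y = -110 and +110 mm, a third out to x = +90 mm
- disc (a joint): angle of the locking disc with the yellow lever, rad. 0: shut, slot in line with the bar, lever along the station's -x. Positive: clockwise from above, lever swung towards the station's +y (1.57: exactly +y). Starts at 0.7 to 1.45. No stop or click at 0: it turns on to -1.5. Stays where left (friction 0.25 N m, 2.5 N at mid lever)
- disc_top (a point): centre of the top face of the locking disc, on the stem axis, 126 mm up. Bright aluminium, 70 mm across, cut right across by one slot 16 mm wide and 16 mm deep; the slot runs along this point's y axis. When the slot is off by more than about 0.15 rad the bar runs against the disc and stops
- lever_mid (a point): middle of the yellow lever grip, 105 mm from the stem axis, 145 mm up. The grip is 100 mm long (45 to 145 mm from the axis), 22 mm wide, 14 mm high (138 to 152 mm above the bench); beyond 80 mm from the axis nothing under it is higher than 85 mm. The point's -x axis points outwards along the lever
- bar (a joint): travel of the lock bar, m: 0 drawn right out, 0.105 fully home (knob up against the guide). Starts at 0 to 0.010. Moves along the station's +y against about 3 N of friction and stays where left; at about 0.015 its tapered nose meets the disc. Bar 11 mm wide, 12 mm high, centre 116.5 mm above the bench
- knob_face (a point): centre of the free end face of the bar's red knob, the face to push on (towards the station's +y), 116.5 mm up, at station x = 0, y = -0.203 + joint bar. The knob is a disc 30 mm across and 16 mm thick, its axis along the station's y
- guide_top (a point): centre of the top of the dark blue guide block that carries the bar: 40 mm wide (x), station y -80 to -42 mm, top 129 mm up
- keeper_top (a point): centre of the top of the dark blue keeper that receives the bar's nose: 40 mm wide (x), station y +42 to +74 mm, top 129 mm up. The guide and keeper stand on a steel plate 62 x 176 mm with its top 103 mm up
- reagent_bottle: amber bottle with a blue cap, 70 mm across, 150 mm tall; leave alone. Origin under its centre
- beaker: glass beaker, 72 mm across, 95 mm tall; leave alone. Origin under its centre
- measuring_cylinder: glass measuring cylinder, 33 mm across, 210 mm tall, on an orange foot 72 mm across; leave alone. Origin under its centre
- padlock: red padlock lying flat, body 42 x 48 mm, 22 mm high, shackle to its +y, about 80 mm long in all; someone else hangs it later; leave alone. Origin under the centre of its body
- pipe_clamp: loose steel pipe clamp lying flat, 64 mm ring, 14 mm high; leave alone. Origin under the centre of the ring
- spanner: steel spanner lying flat, 160 mm long; leave alone

How it is judged:
By the outcome, as a careful person would: the job done as asked, in the order asked, and still so for the second after the job is handed in, with the robot touching nothing.
It also fails if it takes over 54 s, if anything falls off the work surface, if the arm or the gripper's body presses on something with over 40 N, if the wrist force passes 120 N, or if a joint passes its speed limit or range.

## Working session

There is one attempt and no reset: what is moved stays moved. The work goes in short steps, Python scripts to look and compute and a tool call to move; the robot and the scene stay as the last step left them, time stands still between calls to the robot, and variables do not carry over. Pictures are saved under pics/ and viewed, and the job is handed in when it is done.

Besides the shell and the picture viewer there is one more tool, called after ">>>" as name(argument=value, ...), one argument or row to a line, values as JSON. drive_tool: Moves the arm, as the interface text tells. Its arguments: {"type":"object","properties":{"rows":{"type":"array"},"force":{"type":"number"}},"required":["rows"]}

```bash
mkdir -p pics
cat > h.py <<'E'
from rig import monitor, eyes, r
import numpy as np, cv2
def pic(c,n):
    f=eyes.grab_frame(c); cv2.imwrite('pics/'+n,f['img']); return f
def proj(f,X):
    c=f['R']@np.array(X)+np.array(f['t']); s=c[:2]/c[2]; s=s*(1+f['k1']*(s@s)); return np.array([f['fx']*s[0]+f['cx'],f['fy']*s[1]+f['cy']])
def ray(f,u,v,z):
    d=np.array([(u-f['cx'])/f['fx'],(v-f['cy'])/f['fy']]); s=d.copy()
    for _ in range(20): s=d/(1+f['k1']*(s@s))
    R=np.array(f['R']);t=np.array(f['t']); o=-R.T@t; w=R.T@np.array([s[0],s[1],1]); return o+w*(z-o[2])/w[2]
E
python3 - <<'E'
from h import *
for c in ['scene','side','wrist']:
    pic(c,c+'1.png')
for q in ['station','disc_top','lever_mid','knob_face','guide_top','keeper_top','reagent_bottle','beaker','measuring_cylinder','padlock','pipe_clamp','spanner']:
    for c in ['scene','side']:
        L=eyes.landmark_of(c,q) if q!='spanner' else eyes.recognise(c,q)
        print(q,c,[(round(float(l['p']),2),np.round(l['location'],3).tolist()) for l in L[:2]])
s=monitor.sense();print(s,r.tcp_to_tips)
E
```

```text
station scene [(0.62, [0.6, 0.115, -0.003])]
station side [(0.95, [0.6, 0.114, 0.003])]
disc_top scene [(0.63, [0.6, 0.114, 0.123]), (0.53, [0.612, 0.173, 0.129])]
disc_top side [(0.76, [0.6, 0.121, 0.127])]
lever_mid scene [(0.77, [0.57, 0.214, 0.145])]
lever_mid side [(0.77, [0.569, 0.216, 0.145])]
knob_face scene [(0.58, [0.555, -0.077, 0.118])]
knob_face side [(0.78, [0.555, -0.075, 0.115]), (0.63, [0.443, 0.08, 0.0])]
guide_top scene [(0.73, [0.555, -0.077, 0.114]), (0.72, [0.585, 0.06, 0.131])]
guide_top side [(0.64, [0.586, 0.058, 0.131])]
keeper_top scene [(0.96, [0.611, 0.176, 0.132]), (0.48, [0.657, 0.381, -0.001])]
keeper_top side [(0.69, [0.615, 0.174, 0.129])]
reagent_bottle scene [(0.86, [0.624, -0.382, 0.0])]
reagent_bottle side [(0.91, [0.623, -0.376, -0.001]), (0.3, [0.616, 0.175, 0.13])]
beaker scene [(0.95, [0.659, 0.384, -0.0]), (0.4, [0.367, 0.279, 0.001])]
beaker side [(0.95, [0.656, 0.384, -0.002])]
measuring_cylinder scene [(0.77, [0.519, 0.437, -0.001]), (0.47, [0.585, 0.062, 0.131])]
measuring_cylinder side [(0.72, [0.519, 0.438, -0.0])]
padlock scene [(0.56
[... 196 characters left out ...]
e [(0.67, [0.365, 0.272, 0.009])]
{'t': 1.35, 'qpos': array([ 1.62014536e+00,  3.58624965e-01,  1.19043249e-02,  1.47437667e-06,
       -1.22407276e+00, -2.88076182e-01]), 'qvel': array([-6.80979372e-05, -4.53301586e-04, -1.84946415e-03, -3.65316425e-04,
        2.36605880e-05, -1.91982148e-04]), 'joint_efforts': array([ 1.34311199e-04, -5.82395518e+01,  2.93290186e+01,  7.00287804e+00,
        1.22205267e-02, -2.11226688e-05]), 'tcp_pos': array([0.15964292, 0.65584062, 0.21954724]), 'tcp_rot': array([-1.72510768,  1.57079309,  1.17775833]), 'ft_force': array([-0.0873888 ,  0.6148959 , -0.22577942]), 'torque': array([-0.00639653, -0.04967817, -0.03221027]), 'width': 1.0041210011655055} 0.022
```

View pics/scene1.png

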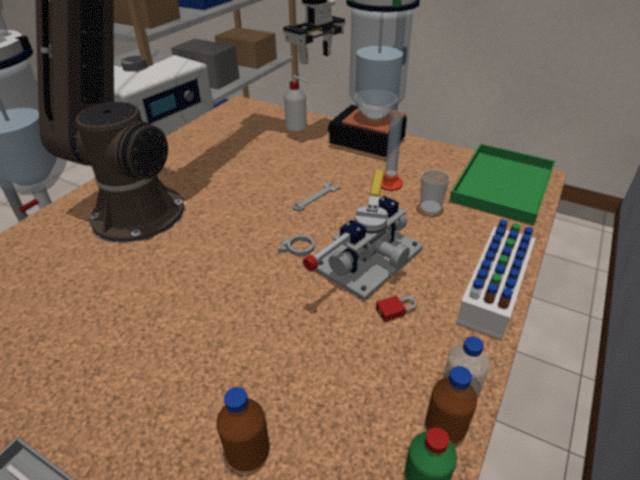

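View pics/side1.png

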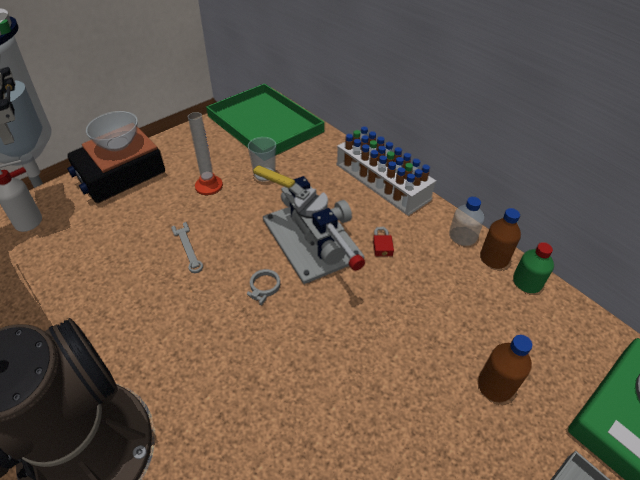

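Run:
```python
from h import *
from scipy.spatial.transform import Rotation as Ro
k=np.array([.613,.175]);g=np.array([.5855,.060]);kn=np.array([.555,-.076]);d=np.array([.6,.117])
u=k-kn;u/=np.linalg.norm(u);print('y axis',u,'yaw',np.arctan2(-u[0],u[1]))
P=np.array([k,g,kn,d]);c=P.mean(0);U,S,V=np.linalg.svd(P-c);print(V[0],S, [(p-c)@V[0] for p in P])
l=np.array([.5695,.215])-d;x=np.array([u[1],-u[0]])
print('disc',np.arctan2(l@u,-(l@x)),np.linalg.norm(l),'bar',(kn-d)@u+.203)
print(Ro.from_euler('xyz',monitor.sense()['tcp_rot']).as_matrix().round(3))
```

```text
y axis [0.225143   0.97432573] yaw -0.22708979945679003
[-0.22588646 -0.97415364] [0.19107278 0.00093906] [np.float64(-0.10882273952940083), np.float64(0.009416806302550249), np.float64(0.1487912378704224), np.float64(-0.049385304643571756)]
disc 1.0419841112148858 0.10263649448417457 bar 0.0048236989711943346
[[ 0.    -0.236 -0.972]
 [ 0.    -0.972  0.236]
 [-1.    -0.    -0.   ]]
```

The pictures agree with the networks. The station is at about (0.600, 0.117) with yaw -0.228, the disc at about 1.04 and the bar at about 0.005. The tool is already aligned with the station axes, and the measuring cylinder (top at 0.21) is close to the transit path, so I'll go over it.

```bash
cat >> h.py <<'E'
from scipy.spatial.transform import Rotation as Ro
U=np.array([.2255,.9742]);Xs=np.array([U[1],-U[0]])
D=np.array([.113,.0]); D=np.array([.600,.1165])
def W(x,y,z): p=D+x*Xs+y*U; return np.array([p[0],p[1],z])
def S(p): q=np.array(p)[:2]-D; return np.array([q@Xs,q@U,p[2]])
def rel(P):
    s=monitor.sense(); R=Ro.from_euler('xyz',s['tcp_rot']).as_matrix(); return ((np.array(P)-s['tcp_pos'])@R*1000).round(1)
def fing(a,gap=0,rr=.112,hy=.021,hx=.0095):
    n=np.array([np.sin(a),np.cos(a)]); s=hx*abs(n[0])+hy*abs(n[1])
    return rr*np.array([-np.cos(a),np.sin(a)])+n*(.011+s+gap)
E
python3 - <<'E'
from h import *
print(S(monitor.sense()['tcp_pos']))
print('hover',rel(W(*fing(1.04,.02),.28)))
for a in np.arange(1.04,-.01,-.13): print(round(a,2),fing(a).round(4),rel(W(*fing(a),.155)))
E
```

```text
[-0.55061718  0.42612511  0.21954724]
hover [ -60.5  298.3 -540.3]
1.04 [-0.031   0.1117] [  64.5  308.6 -523.2]
0.91 [-0.044   0.1077] [  64.5  312.7 -510.2]
0.78 [-0.0567  0.102 ] [  64.5  318.6 -497.6]
0.65 [-0.0689  0.0944] [  64.5  326.3 -485.4]
0.52 [-0.0803  0.0851] [  64.5  335.7 -474.1]
0.39 [-0.0907  0.0741] [  64.5  346.9 -463.9]
0.26 [-0.0996  0.0614] [  64.5  359.6 -455.2]
0.13 [-0.1068  0.0473] [  64.5  373.8 -448.1]
0.0 [-0.112  0.032] [  64.5  389.2 -443.1]
```

>>> drive_tool(
  rows=[
    [[-35, 0, 0, 0, 0, 0, -1], [-35, 0, 0, 0, 0, 0, -1], [0, 0, 0, 0, 0, 0, -1]],
  ],
)

```text
t: 1.6
tcp_pos: [0.1598, 0.6543, 0.2892]
tcp_rot: [1.833, 1.564, -1.548]
ft_force: [0.5, -0.1, 2.3]
width: 0.835
```

>>> drive_tool(
  rows=[
    [[0, 20, -36, 0, 0, 0, -1], [0, 20, -36, 0, 0, 0, -1], [0, 20, -36, 0, 0, 0, -1], [0, 20, -36, 0, 0, 0, -1], [0, 20, -36, 0, 0, 0, -1], [0, 20, -36, 0, 0, 0, -1], [0, 20, -36, 0, 0, 0, -1], [0, 20, -36, 0, 0, 0, -1], [0, 20, -36, 0, 0, 0, -1], [0, 20, -36, 0, 0, 0, -1]],
  ],
)

```text
t: 2.43
tcp_pos: [0.4632, 0.3755, 0.2927]
tcp_rot: [-2.264, 1.568, 0.651]
ft_force: [-0.0, 1.0, 0.7]
width: 0.074
```

Run:
```python
from h import *
s=monitor.sense();print(S(s['tcp_pos']),s['qpos'],Ro.from_euler('xyz',s['tcp_rot']).as_matrix().round(3),s['width'])
print('hover',rel(W(*fing(1.04,.02),.28)))
```

```text
[-0.19162514  0.22147421  0.29274093] [ 1.00929011e+00  1.89902991e-01 -5.40890300e-02  1.02795875e-03
 -1.32414474e+00  3.34850990e-01] [[ 0.002 -0.224 -0.974]
 [ 0.002 -0.974  0.224]
 [-1.    -0.002 -0.002]] 0.07371996501006063
hover [  12.8   99.9 -177.8]
```

>>> drive_tool(
  rows=[
    [[0, 20, -36, 0, 0, 0, -1], [0, 20, -36, 0, 0, 0, -1], [0, 20, -36, 0, 0, 0, -1], [0, 20, -36, 0, 0, 0, -1], [0, 20, -34, 0, 0, 0, -1], [0, 0, 0, 0, 0, 0, -1], [0, 0, 0, 0, 0, 0, -1]],
  ],
)

```text
t: 3.02
tcp_pos: [0.621, 0.2273, 0.2933]
tcp_rot: [-2.417, 1.566, 0.491]
ft_force: [0.4, -0.2, -0.0]
width: 0.004
```

Run:
```python
from h import *
s=monitor.sense();print(S(s['tcp_pos']),Ro.from_euler('xyz',s['tcp_rot']).as_matrix().round(3),s['width'],s['ft_force'])
print('hover',rel(W(*fing(1.04,.02),.155)))
f=pic('wrist','w2.png');f=pic('side','s2.png')
for c in ['wrist','side','scene']:
    if c=='scene':eyes.grab_frame(c)
    for q in ['lever_mid','disc_top','knob_face','keeper_top']:
        print(c,q,[(round(float(l['p']),2),np.round(l['location'],3).tolist(),S(l['location']).round(3)) for l in eyes.landmark_of(c,q)[:1]])
```

```text
[-0.00449948  0.11271881  0.29328264] [[ 0.004 -0.231 -0.973]
 [ 0.002 -0.973  0.231]
 [-1.    -0.003 -0.004]] 0.0037813547255381554 [ 0.37636848 -0.22024118 -0.048874  ]
hover [138.3  -8.6   9.8]
wrist lever_mid [(0.59, [0.568, 0.22, 0.147], array([-0.054,  0.094,  0.147]))]
wrist disc_top [(0.96, [0.599, 0.117, 0.126], array([-0.001, -0.   ,  0.126]))]
wrist knob_face []
wrist keeper_top [(0.92, [0.612, 0.176, 0.126], array([-0.002,  0.06 ,  0.126]))]
side lever_mid [(0.77, [0.571, 0.214, 0.146], array([-0.05 ,  0.088,  0.146]))]
side disc_top [(0.71, [0.596, 0.121, 0.128], array([-0.005,  0.003,  0.128]))]
side knob_face [(0.96, [0.554, -0.073, 0.12], array([-0.002, -0.195,  0.12 ]))]
side keeper_top [(0.74, [0.615, 0.173, 0.128], array([0.002, 0.059, 0.128]))]
scene lever_mid [(0.72, [0.569, 0.214, 0.145], array([-0.052,  0.088,  0.145]))]
scene disc_top [(0.92, [0.601, 0.116, 0.124], array([ 0.001, -0.001,  0.124]))]
scene knob_face [(0.53, [0.622, -0.382, 0.003], array([ 0.134, -0.48 ,  0.003]))]
scene keeper_top [(0.79, [0.613, 0.173, 0.127], array([-0.   ,  0.058,  0.127]))]
```

View pics/w2.png

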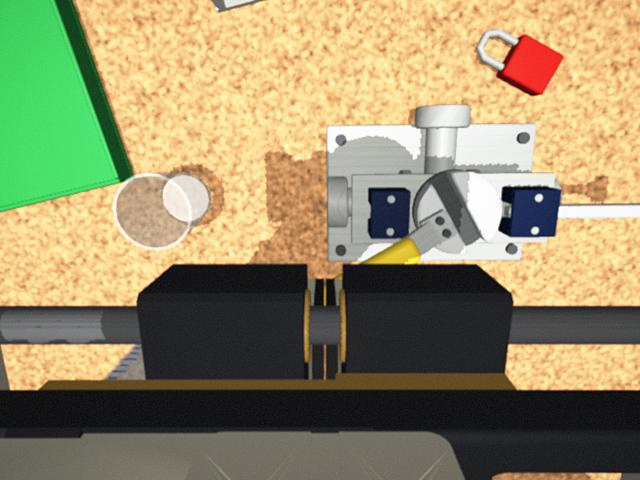

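View pics/s2.png

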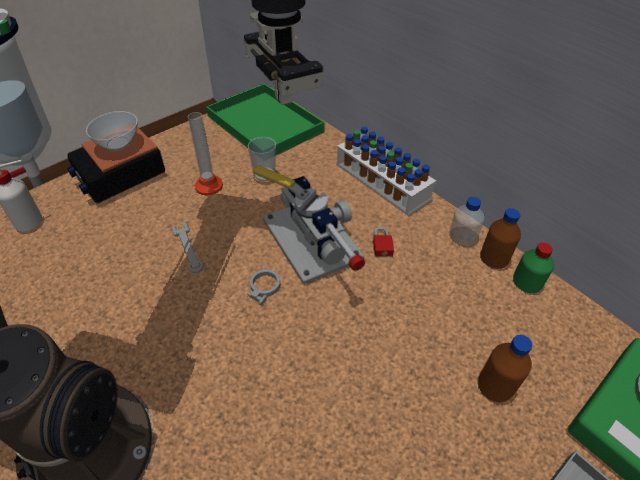

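>>> drive_tool(
  rows=[
    [[30, -8, 0, 0, 0, 0, -1], [35, 0, 0, 0, 0, 0, -1], [35, 0, 0, 0, 0, 0, -1], [25, 0, 0, 0, 0, 0, -1], [10, 0, 0, 0, 0, 0, -1], [0, 0, 0, 0, 0, 0, -1]],
  ],
)

```text
t: 4.27
tcp_pos: [0.6247, 0.2384, 0.1576]
tcp_rot: [-2.416, 1.558, 0.495]
ft_force: [-0.5, -0.3, -0.4]
width: 0.006
```

Run:
```python
from h import *
s=monitor.sense();print(S(s['tcp_pos']),s['ft_force'])
for a in np.arange(1.04,-.01,-.13): print(round(a,2),fing(a).round(4),rel(W(*fing(a),.155)))
pic('wrist','w3.png');pic('side','s3.png')
```

```text
[-0.00342887  0.1243364   0.15760173] [-0.53263742 -0.26741196 -0.39587332]
1.04 [-0.031   0.1117] [ 2.2 12.8 27.5]
0.91 [-0.044   0.1077] [ 2.1 16.8 40.5]
0.78 [-0.0567  0.102 ] [ 1.9 22.6 53.2]
0.65 [-0.0689  0.0944] [ 1.7 30.1 65.4]
0.52 [-0.0803  0.0851] [ 1.5 39.5 76.8]
0.39 [-0.0907  0.0741] [ 1.3 50.5 87.1]
0.26 [-0.0996  0.0614] [ 1.1 63.2 96. ]
0.13 [-0.1068  0.0473] [  0.9  77.4 103.1]
0.0 [-0.112  0.032] [  0.7  92.7 108.3]
```

View pics/w3.png

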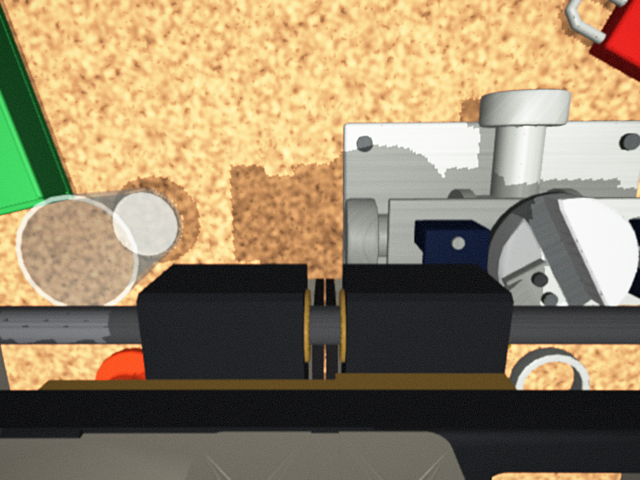

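View pics/s3.png

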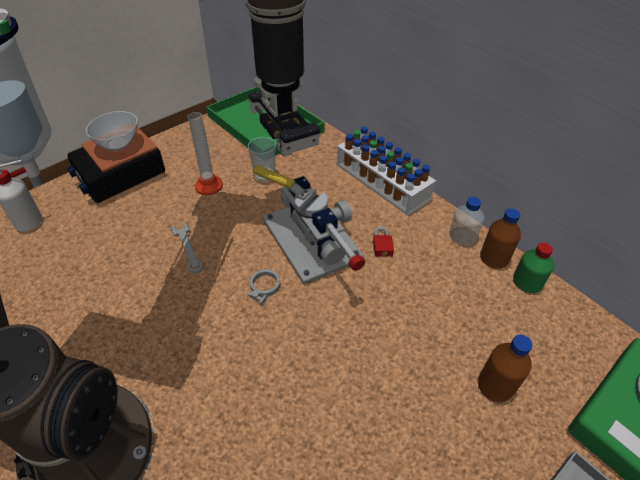

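>>> drive_tool(
  rows=[
    [[1, 6, 12, 0, 0, 0, -1], [1, 6, 13, 0, 0, 0, -1], [0, 3, 13, 0, 0, 0, -1], [0, 6, 13, 0, 0, 0, -1], [0, 8, 13, 0, 0, 0, -1], [0, 0, 0, 0, 0, 0, -1]],
  ],
)

```text
t: 4.87
tcp_pos: [0.562, 0.2283, 0.1702]
tcp_rot: [-2.419, 1.535, 0.493]
ft_force: [-0.4, 0.4, -0.9]
width: 0.005
```

Run:
```python
from h import *
s=monitor.sense();print(S(s['tcp_pos']),s['ft_force'])
for a in np.arange(.65,-.11,-.13): print(round(a,2),fing(a).round(4),rel(W(*fing(a),.155)))
pic('wrist','w4.png');pic('side','s4.png')
for c in ['side']:
    for q in ['lever_mid']:
        print(c,q,[(round(float(l['p']),2),np.round(l['location'],3).tolist(),S(l['location']).round(3)) for l in eyes.landmark_of(c,q)[:1]])
```

```text
[-0.06224659  0.10033254  0.17019414] [-0.35724424  0.35928909 -0.93425094]
0.65 [-0.0689  0.0944] [14.9  6.3  7. ]
0.52 [-0.0803  0.0851] [14.3 15.6 18.4]
0.39 [-0.0907  0.0741] [13.8 26.7 28.7]
0.26 [-0.0996  0.0614] [13.3 39.4 37.6]
0.13 [-0.1068  0.0473] [12.7 53.5 44.8]
0.0 [-0.112  0.032] [12.2 68.8 50. ]
side lever_mid [(0.79, [0.572, 0.216, 0.144], array([-0.05 ,  0.09 ,  0.144]))]
```

View pics/w4.png

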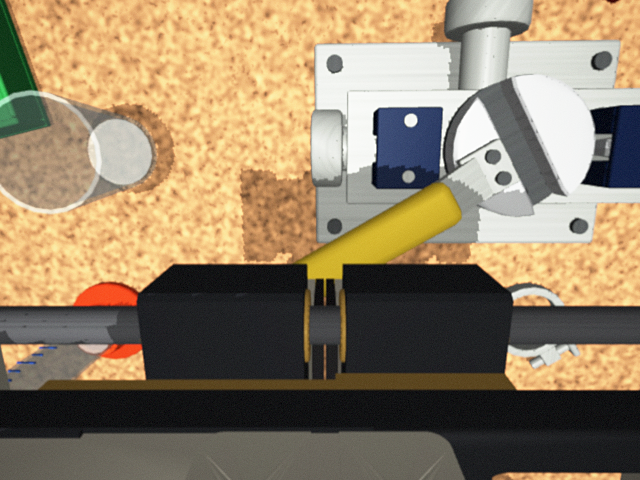

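View pics/s4.png

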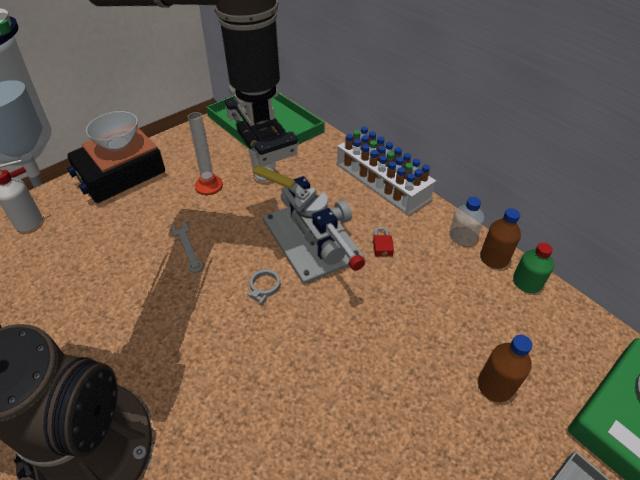

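The tool rose 12 mm and the lever didn't move, so the fingertips probably rode up onto the lever. I'll lift, back off, correct the tilt, and come in lower.

>>> drive_tool(
  rows=[
    [[-20, 0, 0, 0, 0, 0, -1], [0, -8, -25, 0, 0, 0, -1], [0, -6, -25, 0, 0, 0, -1], [0, 0, 0, 0, 0, 0, -1]],
  ],
)

```text
t: 5.35
tcp_pos: [0.6197, 0.2325, 0.1964]
tcp_rot: [-2.43, 1.529, 0.483]
ft_force: [0.7, 0.5, 0.5]
width: 0.007
```

```bash
cat >> h.py <<'E'
R0=np.array([[0,0,-1],[-U[0],-U[1],0],[-Xs[0],-Xs[1],0]]).T
def rfix(Rd=R0):
    R=Ro.from_euler('xyz',monitor.sense()['tcp_rot']).as_matrix(); return np.degrees(Ro.from_matrix(R.T@Rd).as_rotvec()).round(2)
E
python3 - <<'E'
from h import *
s=monitor.sense();print(S(s['tcp_pos']),s['ft_force'],rfix(),np.linalg.det(R0))
print(rel(W(*fing(1.04,.02),.145)))
E
```

```text
[-0.00699744  0.11741336  0.19641312] [0.73327379 0.46780097 0.47649511] [-0.01 -1.83  1.58] 0.9999158899999998
[51.3 -3.   8.4]
```

>>> drive_tool(
  rows=[
    [[25, -3, 0, 0, -1.8, 1.6, -1], [20, 0, 0, 0, 0, 0, -1], [8, 0, 0, 0, 0, 0, -1], [0, 0, 0, 0, 0, 0, -1]],
  ],
)

```text
t: 5.68
tcp_pos: [0.6271, 0.2369, 0.1444]
tcp_rot: [-2.638, 1.566, 0.274]
ft_force: [1.1, -0.0, -0.2]
width: 0.006
```

Run:
```python
from h import *
s=monitor.sense();print(S(s['tcp_pos']),s['ft_force'],rfix())
print(rel(W(*fing(1.04,.0),.143)))
```

```text
[-0.00078618  0.12339282  0.14439461] [ 1.08454371 -0.03897603 -0.19725658] [-0.16 -0.24  0.13]
[ 1.2 11.8 30.2]
```

Approach in small steps and watch height and force.

>>> drive_tool(
  rows=[
    [[0, 4, 10, 0, 0, 0, -1], [0, 4, 10, 0, 0, 0, -1], [0, 3, 6, 0, 0, 0, -1]],
  ],
)

```text
t: 5.93
tcp_pos: [0.5999, 0.2319, 0.1446]
tcp_rot: [-2.908, 1.566, 0.002]
ft_force: [0.1, -0.2, 0.8]
width: 0.004
```

>>> drive_tool(
  rows=[
    [[0, 1, 5, 0, 0, 0, -1], [0, 1, 5, 0, 0, 0, -1]],
  ],
)

```text
t: 6.1
tcp_pos: [0.5887, 0.2322, 0.1466]
tcp_rot: [-2.728, 1.564, 0.184]
ft_force: [0.7, 0.6, 0.2]
width: 0.005
```

>>> drive_tool(
  rows=[
    [[0, 1, 5, 0, 0, 0, -1], [0, 1, 5, 0, 0, 0, -1]],
  ],
)

```text
t: 6.27
tcp_pos: [0.5779, 0.2329, 0.1481]
tcp_rot: [-2.62, 1.561, 0.292]
ft_force: [-0.7, -0.6, -0.0]
width: 0.005
```

Run:
```python
from h import *
s=monitor.sense();print(S(s['tcp_pos']),s['ft_force'],rfix())
pic('wrist','w5.png')
f=pic('scene','c5.png');cv2.imwrite('pics/c5b.png',cv2.resize(f['img'][130:330,230:480],None,fx=3,fy=3))
```

```text
[-0.04783105  0.10843835  0.14814906] [-0.69017184 -0.59581916 -0.00219385] [-0.14 -0.47  0.27]
```

View pics/w5.png

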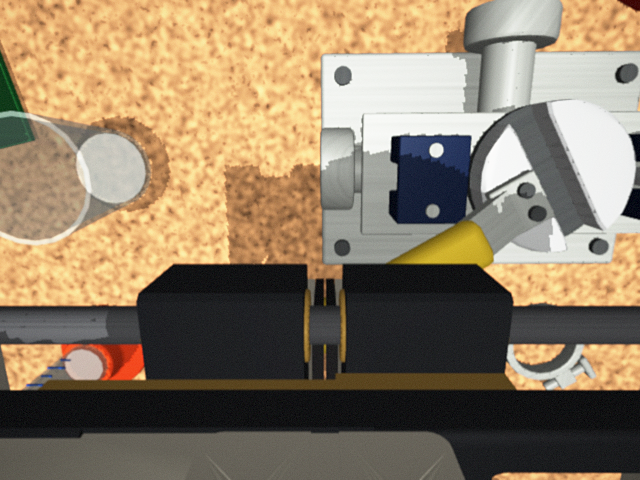

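View pics/c5b.png

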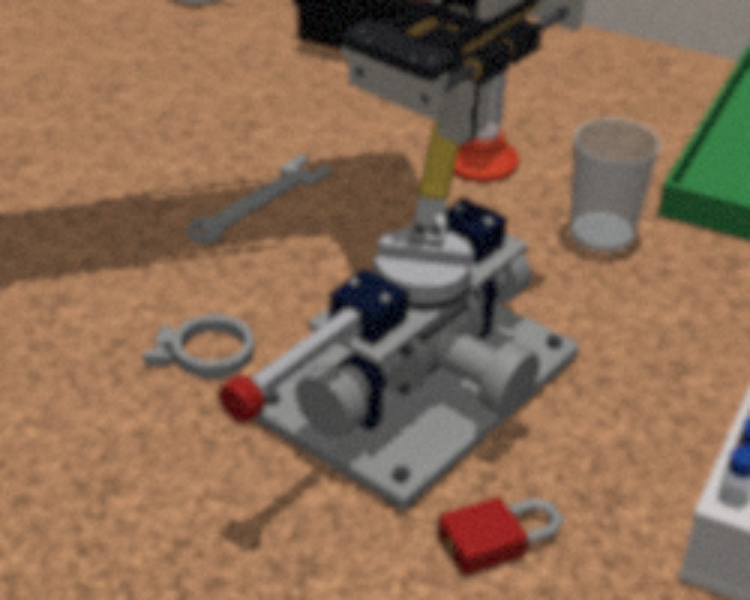

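The rise comes from drift in the motion, since there was no contact force. I'll compensate by adding a downward amount to each row.

>>> drive_tool(
  rows=[
    [[5, 2, 5, 0, -0.4, 0, -1], [2, 2, 6, 0, 0, 0, -1], [2, 3, 6, 0, 0, 0, -1]],
  ],
)

```text
t: 6.62
tcp_pos: [0.5661, 0.2313, 0.1453]
tcp_rot: [-2.497, 1.553, 0.419]
ft_force: [4.5, -1.7, 8.6]
width: 0.004
```

>>> drive_tool(
  rows=[
    [[2, 4, 6, 0, 0, 0, -1], [2, 4, 6, 0, 0, 0, -1]],
  ],
)

```text
t: 6.78
tcp_pos: [0.5575, 0.228, 0.1453]
tcp_rot: [-2.511, 1.542, 0.407]
ft_force: [3.3, -0.7, 9.1]
width: 0.003
```

Run:
```python
from h import *
s=monitor.sense();print(S(s['tcp_pos']),s['ft_force'],rfix())
pic('wrist','w6.png')
f=pic('scene','c6.png');cv2.imwrite('pics/c6b.png',cv2.resize(f['img'][130:330,230:480],None,fx=3,fy=3))
for c in ['scene']:
    for q in ['lever_mid']:
        print(c,q,[(round(float(l['p']),2),S(l['location']).round(3)) for l in eyes.landmark_of(c,q)[:1]])
```

```text
[-0.066562    0.09908517  0.1453378 ] [ 3.34373058 -0.71049342  9.09299841] [ 0.2  -1.35  0.99]
scene lever_mid [(0.69, array([-0.066,  0.083,  0.145]))]
```

View pics/w6.png

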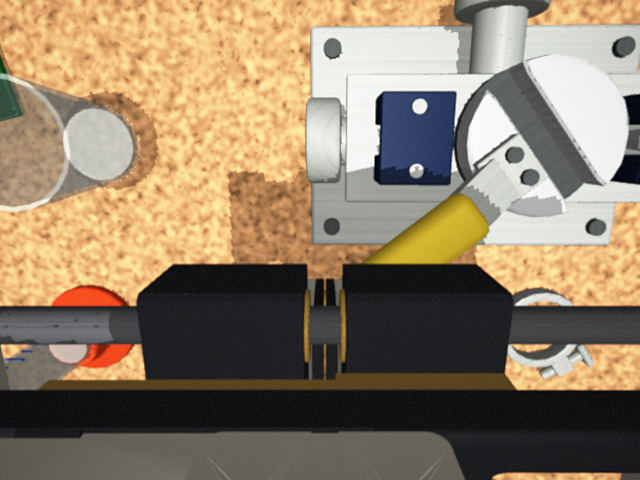

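View pics/c6b.png

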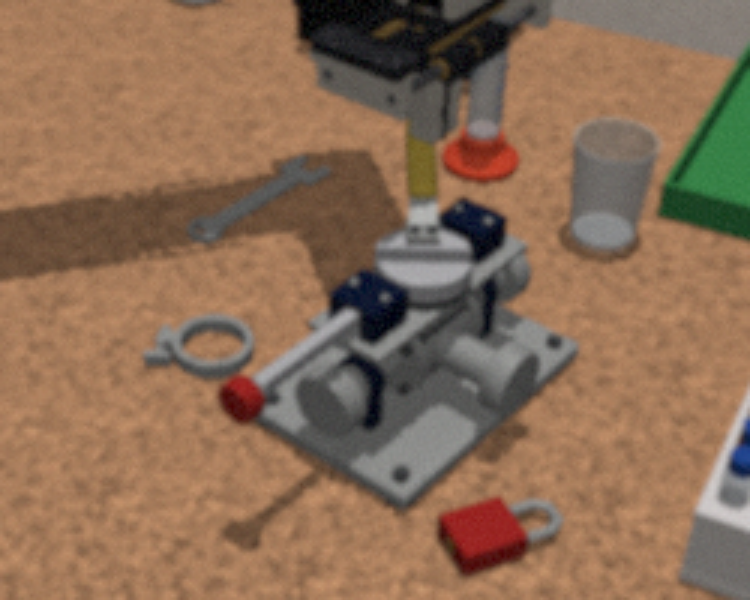

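```bash
cat >> h.py <<'E'
def lever(f,dbg=None):
    hsv=cv2.cvtColor(f['img'],cv2.COLOR_BGR2HSV)
    m=((hsv[...,0]>21)&(hsv[...,0]<33)&(hsv[...,1]>140)&(hsv[...,2]>60)).astype(np.uint8)
    m=cv2.morphologyEx(m,cv2.MORPH_OPEN,np.ones((2,2)))
    n,l,st,_=cv2.connectedComponentsWithStats(m)
    if n<2: return None
    pts=[]
    best=None
    for i in range(1,n):
        if st[i,4]<15: continue
        ys,xs=np.where(l==i)
        P=np.array([S(ray(f,u,v,.149)) for u,v in zip(xs,ys)])[:,:2]
        rr=np.linalg.norm(P,axis=1)
        if np.median(rr)<.17: pts.append(P)
    if not pts: return None
    P=np.vstack(pts); c=P.mean(0); rr=np.linalg.norm(P,axis=1)
    _,_,V=np.linalg.svd(P-c); v=V[0]*np.sign(V[0]@c)
    return dict(n=len(P),a_c=round(float(np.arctan2(c[1],-c[0])),3),a_ax=round(float(np.arctan2(v[1],-v[0])),3),r=(rr.min().round(3),rr.max().round(3)))
E
python3 - <<'E'
from h import *
for c in ['scene','side','wrist']: print(c,lever(eyes.grab_frame(c)))
import h
# first pictures by stored image
for n,c in [('scene1','scene'),('side1','side')]:
    f=eyes.grab_frame(c); f['img']=cv2.imread(f'pics/{n}.png'); print(n,lever(f))
E
```

```text
scene {'n': 138, 'a_c': 0.887, 'a_ax': 0.856, 'r': (np.float64(0.04), np.float64(0.113))}
side {'n': 342, 'a_c': 0.795, 'a_ax': 0.855, 'r': (np.float64(0.042), np.float64(0.141))}
wrist {'n': 4914, 'a_c': 0.92, 'a_ax': 1.04, 'r': (np.float64(0.047), np.float64(0.135))}
scene1 {'n': 205, 'a_c': 1.055, 'a_ax': 1.034, 'r': (np.float64(0.04), np.float64(0.141))}
side1 {'n': 363, 'a_c': 0.972, 'a_ax': 1.048, 'r': (np.float64(0.042), np.float64(0.142))}
```

>>> drive_tool(
  rows=[
    [[1, 5, 6, 0, -0.7, 0.6, -1], [1, 5, 6, 0, -0.7, 0.6, -1], [1, 6, 6, 0, -0.4, 0.3, -1], [1, 6, 5, 0, -0.4, 0.3, -1]],
  ],
)

```text
t: 7.52
tcp_pos: [0.534, 0.2148, 0.1453]
tcp_rot: [0.691, 1.56, -2.672]
ft_force: [1.2, 3.7, 7.4]
width: 0.004
```

Run:
```python
from h import *
s=monitor.sense();p=S(s['tcp_pos']);print(p,np.arctan2(p[1],-p[0]),np.hypot(*p[:2]),s['ft_force'],rfix())
for c in ['scene','side']: print(c,lever(pic(c,c+'7.png')))
```

```text
[-0.08644663  0.08089143  0.14528205] 0.7522128428243741 0.11839106319081437 [1.15468213 3.72343436 7.40397673] [ 0.32  0.49 -0.41]
scene {'n': 138, 'a_c': 0.713, 'a_ax': 0.718, 'r': (np.float64(0.04), np.float64(0.107))}
side {'n': 328, 'a_c': 0.621, 'a_ax': 0.676, 'r': (np.float64(0.044), np.float64(0.142))}
```

Run:
```python
from h import *
f=eyes.grab_frame('scene');t=monitor.sense()['tcp_pos']
R=Ro.from_euler('xyz',monitor.sense()['tcp_rot']).as_matrix()
a=f['img'].copy()
a=cv2.resize(a[130:280,300:480],None,fx=4,fy=4,interpolation=cv2.INTER_CUBIC)
for X in [t,t+R[:,0]*.022]:
    u=(proj(f,X)-[300,130])*4; cv2.circle(a,tuple(u.astype(int).tolist()),4,(255,0,255),1); print(u)
cv2.imwrite('pics/c8.png',a)
f=eyes.grab_frame('side')
a=cv2.resize(f['img'][60:210,200:380],None,fx=4,fy=4,interpolation=cv2.INTER_CUBIC)
for X in [t,t+R[:,0]*.022]:
    u=(proj(f,X)-[200,60])*4; cv2.circle(a,tuple(u.astype(int).tolist()),4,(255,0,255),1); print(u)
cv2.imwrite('pics/s8.png',a)
```

```text
[251.78863116 189.10212842]
[249.66399324 221.97522967]
[230.70943217 487.68581712]
[233.97535481 519.63752204]
```

View pics/c8.png

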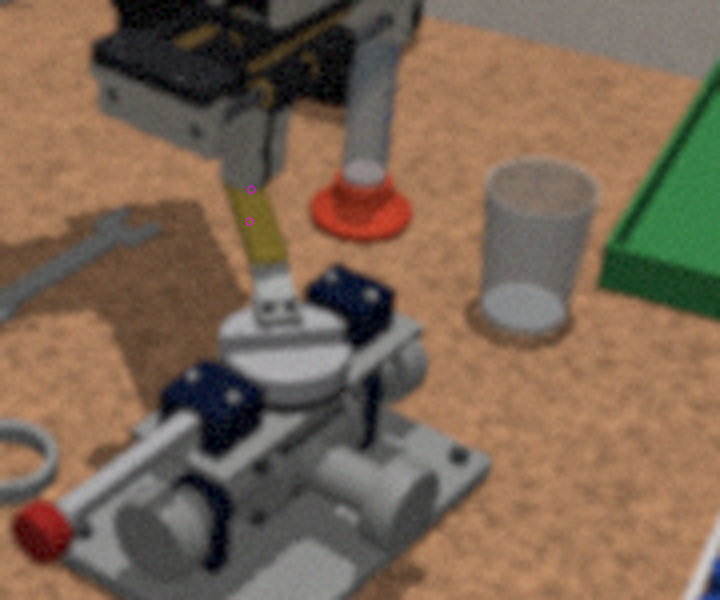

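View pics/s8.png

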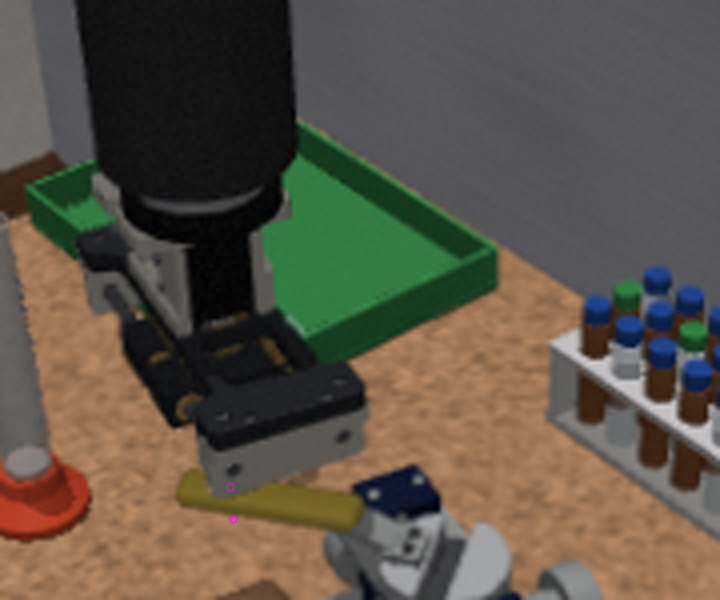

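Run:
```python
from h import *
s=monitor.sense();t=s['tcp_pos'];R=Ro.from_euler('xyz',s['tcp_rot']).as_matrix();print(r.tcp_to_tips)
def box(f,a,o,x0,x1,hy,hz,col):
    P={}
    for i,x in enumerate((x0,x1)):
        q=[(proj(f,t+R@np.array([x,y,z]))-o)*4 for y,z in ((-hy,-hz),(hy,-hz),(hy,hz),(-hy,hz))]
        P[i]=np.array(q).astype(int); cv2.polylines(a,[P[i].reshape(-1,1,2)],True,col,1)
    for k in range(4): cv2.line(a,tuple(P[0][k].tolist()),tuple(P[1][k].tolist()),col,1)
for c,o in (('scene',(300,130)),('side',(200,60))):
    f=eyes.grab_frame(c); o=np.array(o)
    a=cv2.resize(f['img'][o[1]:o[1]+150,o[0]:o[0]+180],None,fx=4,fy=4,interpolation=cv2.INTER_CUBIC)
    box(f,a,o,-.044,-.043,.0965,.039,(0,255,0)); box(f,a,o,-.044,.022,.021,.0095,(255,0,255))
    cv2.imwrite(f'pics/{c}9.png',a)
```

```text
0.022
```

View pics/scene9.png

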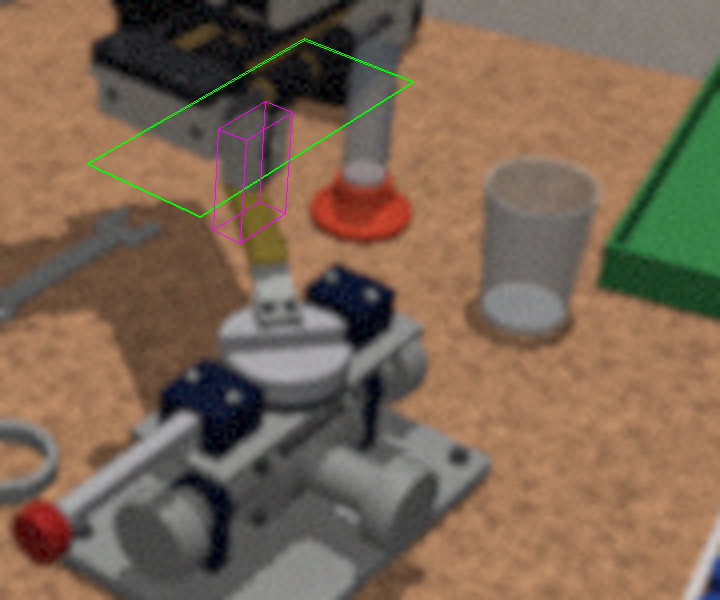

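View pics/side9.png

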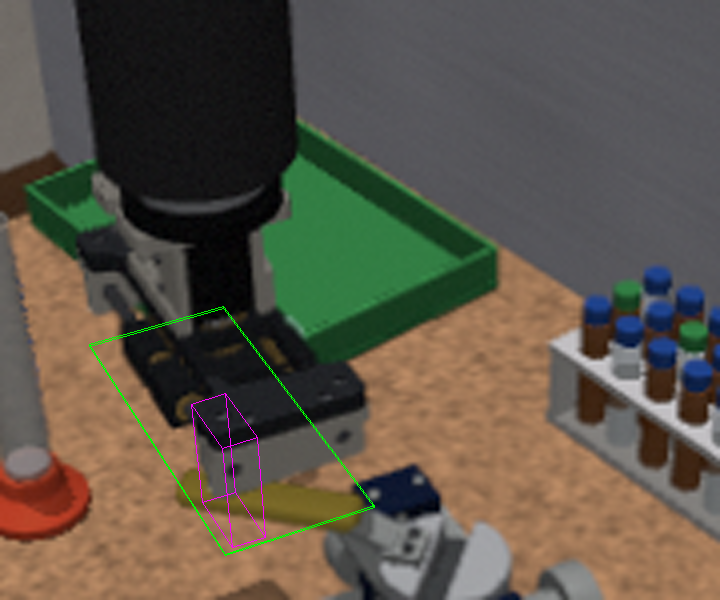

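Run:
```python
from h import *
for c,o,k in (('scene',(300,160),4),('side',(240,130),4),('wrist',(0,0),1)):
    f=eyes.grab_frame(c); o=np.array(o)
    w,hh=(180,150) if k==4 else (640,480)
    a=cv2.resize(f['img'][o[1]:o[1]+hh,o[0]:o[0]+w],None,fx=k,fy=k,interpolation=cv2.INTER_CUBIC)
    def poly(P,col):
        q=np.array([(proj(f,W(*p))-o)*k for p in P]).astype(int); cv2.polylines(a,[q.reshape(-1,1,2)],True,col,1)
    poly([(-.02,.042,.129),(.02,.042,.129),(.02,.074,.129),(-.02,.074,.129)],(0,255,255))
    poly([(-.02,-.08,.129),(.02,-.08,.129),(.02,-.042,.129),(-.02,-.042,.129)],(0,255,255))
    poly([(.035*np.cos(t),.035*np.sin(t),.126) for t in np.arange(0,6.3,.2)],(0,255,0))
    poly([(-.075,-.11,.0),(.075,-.11,.0),(.075,.11,0),(-.075,.11,0)],(255,0,255))
    cv2.imwrite(f'pics/{c}10.png',a)
    if c=='wrist':
        R=np.array(f['R']);print('cam',-R.T@np.array(f['t']),R[2], monitor.sense()['tcp_pos'])
```

```text
cam [0.60009986 0.19998343 0.30866542] [-0.25344696  0.04952762 -0.96608056] [0.53323466 0.21425802 0.1452551 ]
```

View pics/scene10.png

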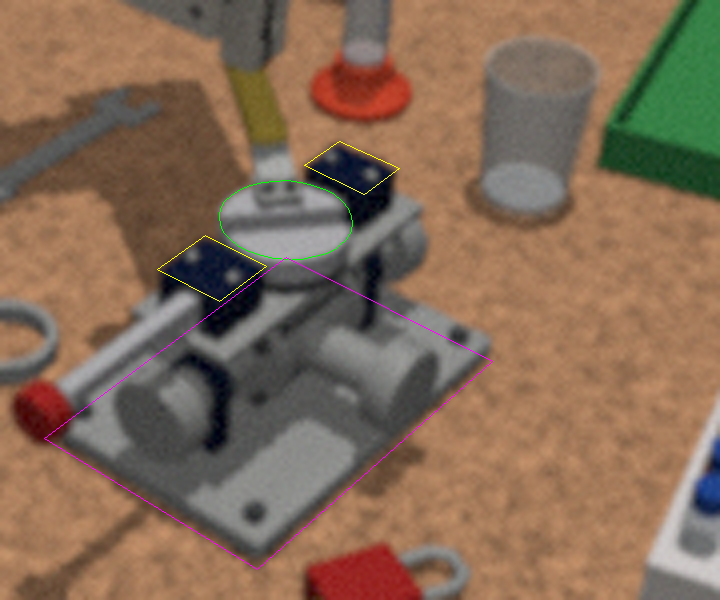

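View pics/side10.png

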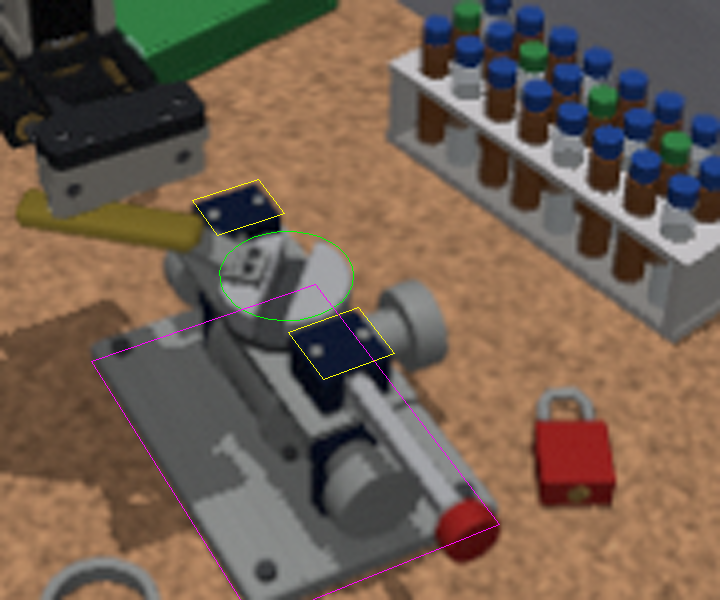

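View pics/wrist10.png

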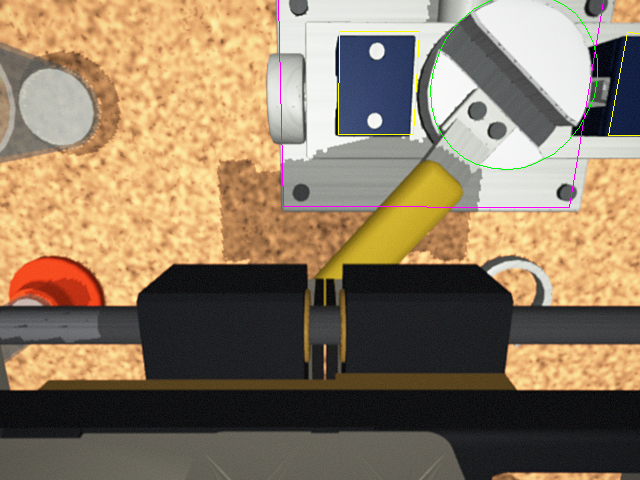

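The cameras fit the station model very well, but the rendered fingertips are about 28 mm higher than the reported TCP plus 22 mm. The 9 N upward force at TCP z = 0.145 confirms it: the tips were resting on the lever's top and dragging it by friction. By contact, the real tips are at about TCP + 6 mm. I'll lift, step off to the side, and come back about 30 mm lower.

>>> drive_tool(
  rows=[
    [[-25, 0, 0, 0, 0, 0, -1], [-5, -10, -15, 0, 0.5, -0.4, -1], [0, -15, -15, 0, 0, 0, -1], [0, 0, 0, 0, 0, 0, -1]],
  ],
)

```text
t: 8.3
tcp_pos: [0.5658, 0.2314, 0.1741]
tcp_rot: [0.623, 1.562, -2.741]
ft_force: [-0.0, -0.0, 0.2]
width: 0.003
```

Run:
```python
from h import *
s=monitor.sense();p=S(s['tcp_pos']);print(p,s['ft_force'],rfix())
for c in ['scene','side']: print(c,lever(pic(c,c+'11.png')))
for g in (.015,0): print(fing(.69,g),rel(W(*fing(.69,g),.118)))
```

```text
[-0.05921832  0.1042083   0.17413972] [-0.00527757 -0.02676864  0.20033643] [ 0.31  0.4  -0.29]
scene {'n': 202, 'a_c': 0.704, 'a_ax': 0.727, 'r': (np.float64(0.04), np.float64(0.136))}
side {'n': 401, 'a_c': 0.638, 'a_ax': 0.716, 'r': (np.float64(0.044), np.float64(0.142))}
[-0.05567092  0.10849959] [55.2 -6.6 -6. ]
[-0.06521898  0.0969309 ] [55.4  4.9  3.6]
```

View pics/scene11.png

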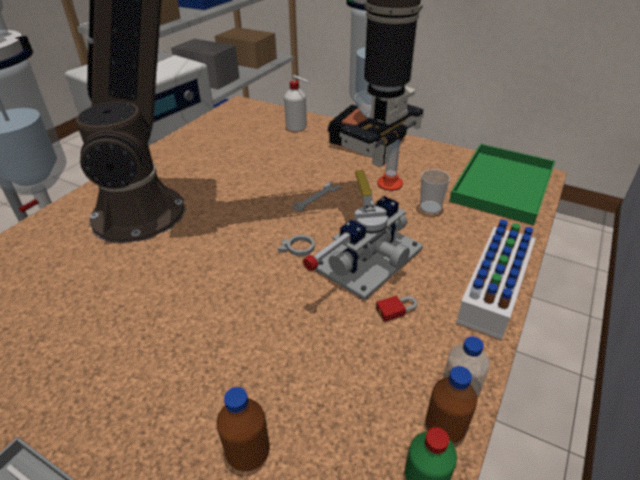

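>>> drive_tool(
  rows=[
    [[0, -16, -14, 0.3, 0.4, -0.3, -1], [20, 0, 0, 0, 0, 0, -1], [20, 0, 0, 0, 0, 0, -1], [12, 0, 0, 0, 0, 0, -1], [4, 0, 0, 0, 0, 0, -1], [0, 0, 0, 0, 0, 0, -1]],
  ],
)

```text
t: 8.9
tcp_pos: [0.5752, 0.2394, 0.1118]
tcp_rot: [0.609, 1.56, -2.763]
ft_force: [-0.1, -0.2, 0.3]
width: 0.005
```

```bash
cat >> h.py <<'E'
def crop(c,o,n,k=4,w=180,hh=150,wire=True):
    f=eyes.grab_frame(c); o=np.array(o); s=monitor.sense();t=s['tcp_pos'];R=Ro.from_euler('xyz',s['tcp_rot']).as_matrix()
    a=cv2.resize(f['img'][o[1]:o[1]+hh,o[0]:o[0]+w],None,fx=k,fy=k,interpolation=cv2.INTER_CUBIC)
    cv2.imwrite('pics/'+n,a); return f
E
python3 - <<'E'
from h import *
s=monitor.sense();p=S(s['tcp_pos']);print(p,s['ft_force'],rfix())
f=crop('scene',(300,130),'c12.png');print(lever(f))
f=crop('side',(200,60),'s12.png');print(lever(f))
for g in (.015,0): print(fing(.71,g),rel(W(*fing(.71,g),.118)))
E
```

```text
[-0.05187878  0.11410389  0.11182667] [-0.11892284 -0.15382109  0.26786025] [-0.14  0.52 -0.36]
{'n': 150, 'a_c': 0.695, 'a_ax': 0.689, 'r': (np.float64(0.04), np.float64(0.111))}
{'n': 384, 'a_c': 0.636, 'a_ax': 0.719, 'r': (np.float64(0.044), np.float64(0.142))}
[-0.05357158  0.10949625] [-4.7  5.3  2.4]
[-0.06334909  0.09812083] [-4.6 16.7 12.1]
```

View pics/c12.png

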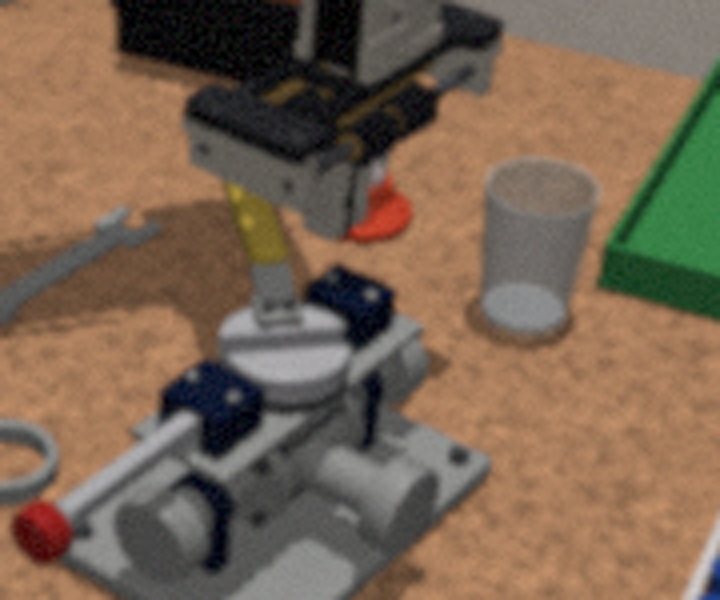

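View pics/s12.png

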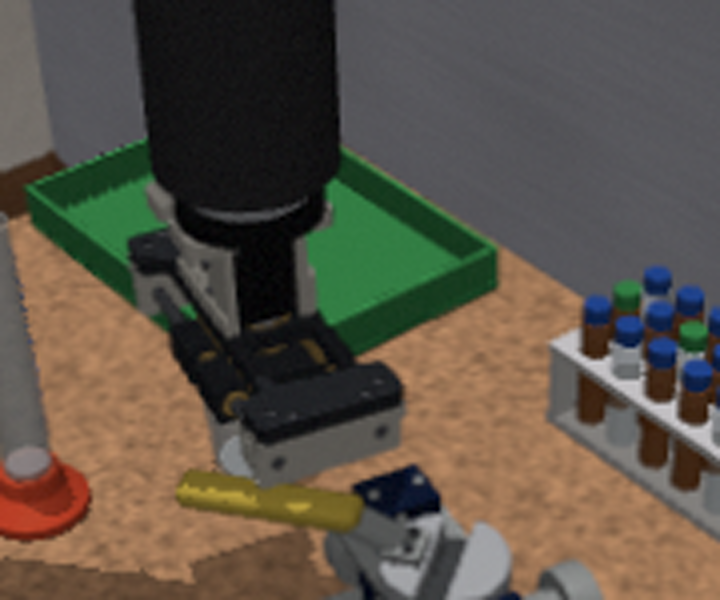

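>>> drive_tool(
  rows=[
    [[-1, 7, 5, 0, 0.5, -0.3, -1], [0, 6, 5, 0, 0, 0, -1], [0, 5, 3, 0, 0, 0, -1]],
  ],
)

```text
t: 9.25
tcp_pos: [0.56, 0.2258, 0.1165]
tcp_rot: [-2.544, 1.566, 0.369]
ft_force: [0.5, 0.3, -0.4]
width: 0.004
```

>>> drive_tool(
  rows=[
    [[0, 6, 4, 0, 0, 0, -1], [0, 6, 4, 0, 0, 0, -1]],
  ],
)

```text
t: 9.42
tcp_pos: [0.5501, 0.2169, 0.1181]
tcp_rot: [-2.326, 1.561, 0.587]
ft_force: [1.5, 2.9, -0.3]
width: 0.003
```

Run:
```python
from h import *
s=monitor.sense();p=S(s['tcp_pos']);print(p,s['ft_force'],rfix())
f=crop('scene',(300,130),'c13.png');print(lever(f))
f=crop('side',(200,60),'s13.png');print(lever(f))
```

```text
[-0.07127258  0.08659831  0.11812792] [ 1.45926086  2.92588936 -0.30134589] [-0.06 -0.37  0.39]
{'n': 117, 'a_c': 0.56, 'a_ax': 0.604, 'r': (np.float64(0.038), np.float64(0.089))}
{'n': 286, 'a_c': 0.485, 'a_ax': 0.605, 'r': (np.float64(0.045), np.float64(0.142))}
```

View pics/c13.png

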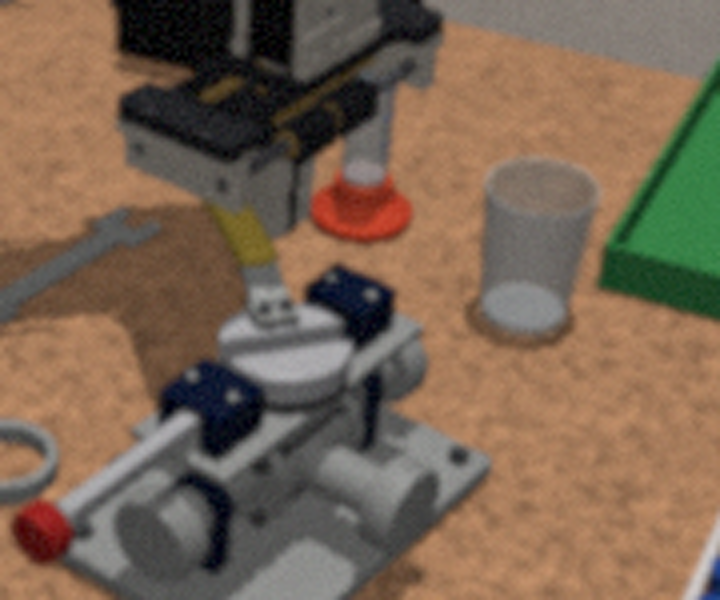

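Run:
```python
from h import *
for a in (.45,.3,.15,.05,0): print(a,fing(a).round(3),rel(W(*fing(a),.115)))
```

```text
0.45 [-0.086  0.079] [ 3.   6.4 14.3]
0.3 [-0.097  0.065] [ 2.9 20.3 25.2]
0.15 [-0.106  0.05 ] [ 2.7 36.2 34. ]
0.05 [-0.11   0.038] [ 2.7 47.8 38.4]
0 [-0.112  0.032] [ 2.6 53.8 40.2]
```

>>> drive_tool(
  rows=[
    [[1, 6, 5, 0, -0.3, 0.3, -1], [1, 7, 5, 0, 0, 0, -1], [1, 7, 4, 0, 0, 0, -1], [1, 7, 3, 0, 0, 0, -1]],
  ],
)

```text
t: 9.85
tcp_pos: [0.5283, 0.1943, 0.1161]
tcp_rot: [-2.478, 1.564, 0.436]
ft_force: [1.1, 3.1, 3.0]
width: 0.001
```

Run:
```python
from h import *
s=monitor.sense();p=S(s['tcp_pos']);print(p,s['ft_force'],rfix())
for a in (.15,.05,0): print(a,fing(a).round(3),rel(W(*fing(a),.115)))
f=crop('side',(200,60),'s14.png');print(lever(f))
```

```text
[-0.08739243  0.05965022  0.11608205] [1.09314138 3.08237906 3.02571222] [ 0.04 -0.29  0.23]
0.15 [-0.106  0.05 ] [ 0.9 10.1 18.4]
0.05 [-0.11   0.038] [ 0.9 21.6 22.9]
0 [-0.112  0.032] [ 0.8 27.6 24.6]
{'n': 186, 'a_c': 0.203, 'a_ax': 0.404, 'r': (np.float64(0.049), np.float64(0.144))}
```

>>> drive_tool(
  rows=[
    [[1, 6, 7, 0, -0.3, 0.2, -1], [1, 6, 5, 0, 0, 0, -1], [1, 6, 3, 0, 0, 0, -1]],
  ],
)

```text
t: 10.15
tcp_pos: [0.5083, 0.1778, 0.1129]
tcp_rot: [-2.544, 1.57, 0.37]
ft_force: [3.0, 2.3, 1.5]
width: 0.003
```

Run:
```python
from h import *
s=monitor.sense();p=S(s['tcp_pos']);print(p,s['ft_force'],rfix())
for a in (.05,0): print(a,fing(a).round(3),rel(W(*fing(a),.115)))
f=crop('side',(200,60),'s15.png');print(lever(f))
f=crop('scene',(300,130),'c15.png');print(lever(f))
```

```text
[-0.10311681  0.03905081  0.11285231] [3.04370578 2.32381887 1.45291828] [ 0.01 -0.02  0.01]
0.05 [-0.11   0.038] [-2.1  1.   7.1]
0 [-0.112  0.032] [-2.2  7.1  8.9]
{'n': 81, 'a_c': 0.028, 'a_ax': -1.238, 'r': (np.float64(0.127), np.float64(0.147))}
{'n': 180, 'a_c': -0.002, 'a_ax': 0.133, 'r': (np.float64(0.041), np.float64(0.109))}
```

View pics/c15.png

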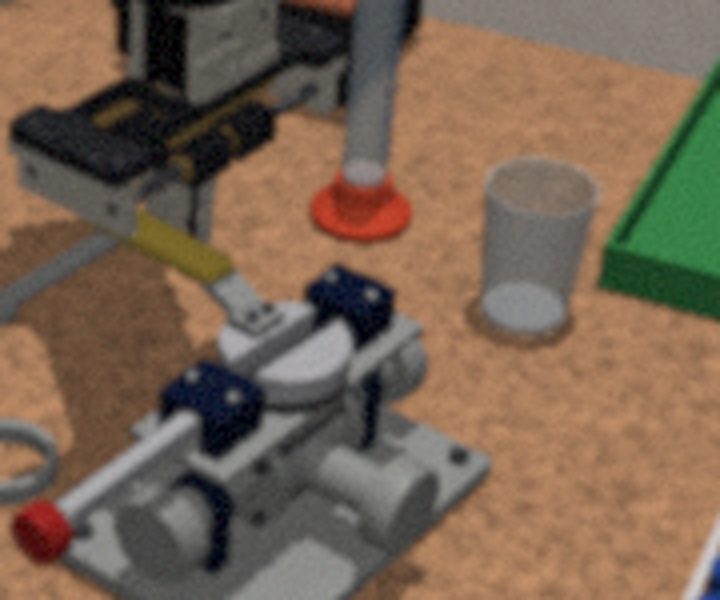

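View pics/s15.png

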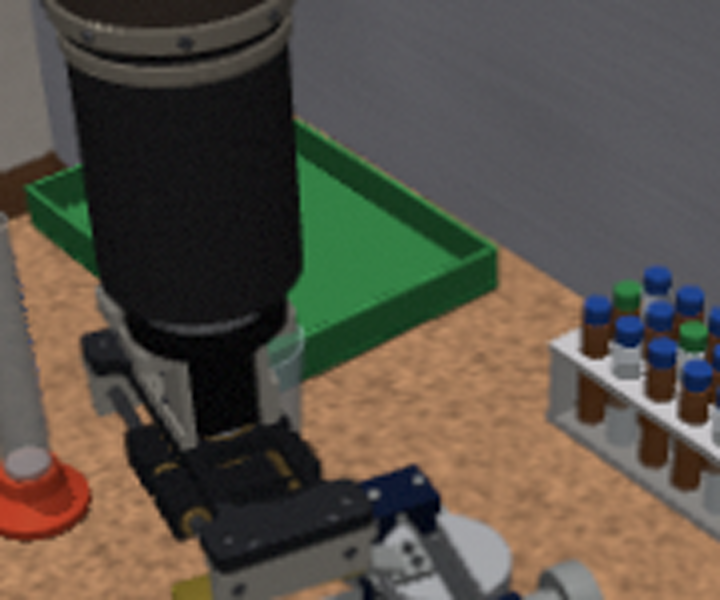

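>>> drive_tool(
  rows=[
    [[0, 5, 2, 0, 0, 0, -1], [0, 2, 0, 0, 0, 0, -1], [0, -15, 0, 0, 0, 0, -1]],
  ],
)

```text
t: 10.5
tcp_pos: [0.5055, 0.1828, 0.1119]
tcp_rot: [0.711, 1.566, -2.66]
ft_force: [0.2, -0.5, -0.2]
width: 0.003
```

>>> drive_tool(
  rows=[
    [[0, -15, 0, 0, 0, 0, -1], [-20, 0, 0, 0, 0, 0, -1], [-30, 0, 0, 0, 0, 0, -1], [-30, 0, -20, 0, 0, 0, -1], [0, 0, 0, 0, 0, 0, -1]],
  ],
)

```text
t: 10.92
tcp_pos: [0.5281, 0.1973, 0.1909]
tcp_rot: [0.883, 1.555, -2.486]
ft_force: [2.6, 0.8, 0.7]
width: 0.001
```

```bash
cat >> h.py <<'E'
def slotview(c,n):
    f=eyes.grab_frame(c)
    # rectified top view of disc plane z=.126, 0.25mm/px; station x up? col = y, row = -x
    N=400; g=(np.arange(N)-N/2)*.0005
    X,Y=np.meshgrid(g,-g)  # cols: station y, rows: station x down
    mp=np.array([[proj(f,W(x,y,.126)) for y in g[::1]] for x in -g],dtype=np.float32)
    a=cv2.remap(f['img'],mp[...,0],mp[...,1],cv2.INTER_CUBIC); cv2.imwrite('pics/'+n,a); return f
E
python3 - <<'E'
from h import *
s=monitor.sense();p=S(s['tcp_pos']);print(p,s['ft_force'],rfix())
for c in ('scene','side','wrist'):
    f=slotview(c,c+'16.png');print(c,lever(f))
a=np.hstack([cv2.imread(f'pics/{c}16.png') for c in ('scene','side')]);cv2.imwrite('pics/t16.png',a)
E
```

```text
[-0.08831812  0.06252427  0.19089506] [2.63650506 0.83767704 0.6830804 ] [-0.02  0.59 -0.72]
scene {'n': 297, 'a_c': -0.064, 'a_ax': 0.03, 'r': (np.float64(0.042), np.float64(0.141))}
side {'n': 450, 'a_c': -0.073, 'a_ax': -0.007, 'r': (np.float64(0.049), np.float64(0.147))}
wrist {'n': 3769, 'a_c': 0.024, 'a_ax': -0.015, 'r': (np.float64(0.046), np.float64(0.092))}
```

View pics/t16.png

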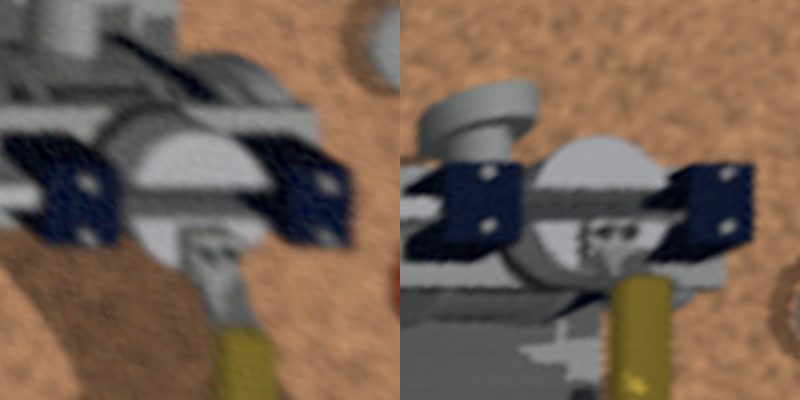

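View pics/wrist16.png

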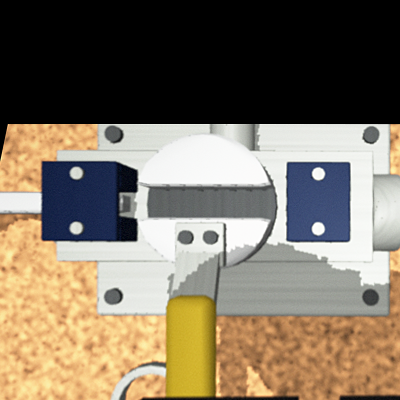

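The slot is in line with the bar: the rectified wrist view shows it level and the lever readings are within about 0.03 rad of 0. Next I'll cross high over the station to the knob side.

>>> drive_tool(
  rows=[
    [[-35, 0, 0, 0, 0.6, -0.7, -1], [-30, 10, -5, 0, 0, 0, -1], [0, 35, -10, 0, 0, 0, -1], [0, 35, -10, 0, 0, 0, -1], [0, 35, -10, 0, 0, 0, -1], [0, 35, -10, 0, 0, 0, -1], [0, 35, -10, 0, 0, 0, -1], [0, 35, -10, 0, 0, 0, -1], [0, 35, -10, 0, 0, 0, -1], [0, 0, 0, 0, 0, 0, -1]],
  ],
)

```text
t: 11.9
tcp_pos: [0.5329, -0.0754, 0.2407]
tcp_rot: [0.62, 1.538, -2.743]
ft_force: [-0.3, 0.8, -0.4]
width: 0.005
```

Run:
```python
from h import *
s=monitor.sense();p=S(s['tcp_pos']);print(p,s['ft_force'],rfix())
print(rel(W(0,-.255,.24)))
```

```text
[-0.0221363  -0.20208405  0.24067008] [-0.26585154  0.83613211 -0.43044689] [ 0.36  1.54 -1.11]
[  1.1  53.  -21.8]
```

>>> drive_tool(
  rows=[
    [[0, 30, -11, 0.4, 1.5, -1.1, -1], [0, 25, -10, 0, 0, 0, -1], [0, 0, 0, 0, 0, 0, -1]],
  ],
)

```text
t: 12.15
tcp_pos: [0.5392, -0.1359, 0.2361]
tcp_rot: [0.184, 1.563, 3.096]
ft_force: [0.2, 0.1, -0.3]
width: 0.006
```

Run:
```python
from h import *
s=monitor.sense();p=S(s['tcp_pos']);print(p,s['ft_force'],rfix())
print(rel(W(0,-.255,.1)))
for c in ('scene','side','wrist'):
    pic(c,c+'17.png')
    print(c,[(round(float(l['p']),2),S(l['location']).round(4)) for l in eyes.landmark_of(c,'knob_face')[:1]])
```

```text
[-0.00230922 -0.25957777  0.23614338] [ 0.2488046   0.12794805 -0.33567118] [-0.1   0.43 -0.08]
[136.1  -4.8  -3.3]
scene [(0.83, array([-0.0004, -0.1974,  0.1152]))]
side [(0.94, array([-0.0003, -0.1975,  0.1199]))]
wrist [(0.88, array([ 0.0033, -0.1915,  0.114 ]))]
```

View pics/side17.png

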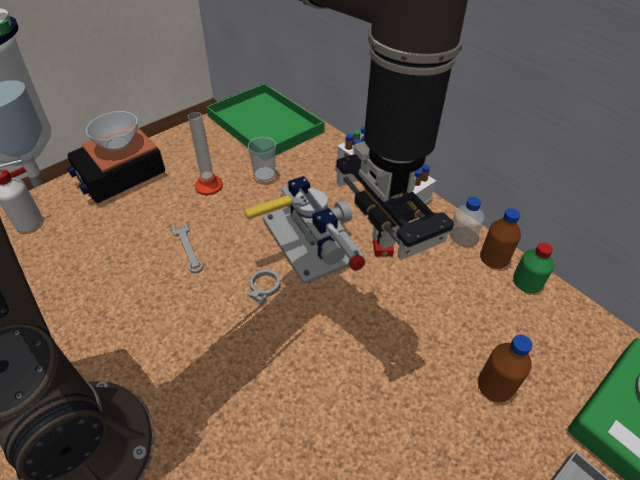

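View pics/wrist17.png

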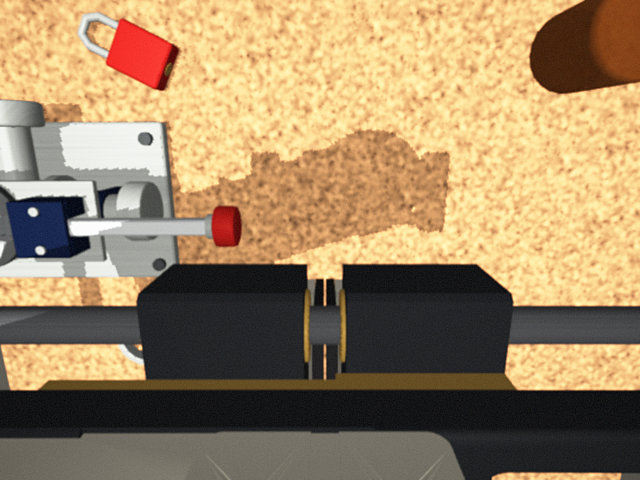

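>>> drive_tool(
  rows=[
    [[35, -2, -1, 0, 0.4, 0, -1], [35, -1, -1, 0, 0, 0, -1], [35, 0, 0, 0, 0, 0, -1], [20, 0, 0, 0, 0, 0, -1], [9, 0, 0, 0, 0, 0, -1], [0, 0, 0, 0, 0, 0, -1]],
  ],
)

```text
t: 12.95
tcp_pos: [0.5461, -0.124, 0.1025]
tcp_rot: [-2.98, 1.56, -0.056]
ft_force: [-1.7, -0.2, -0.9]
width: 0.004
```

Run:
```python
from h import *
s=monitor.sense();p=S(s['tcp_pos']);print(p,s['ft_force'],rfix())
print(rel(W(0,-.2195,.1)))
f=crop('side',(300,140),'s18.png')
f=crop('scene',(250,180),'c18.png')
```

```text
[ 0.00172159 -0.24648405  0.10248694] [-1.71404681 -0.17099144 -0.90898155] [ 0.59 -0.62  0.1 ]
[  2.5 -27.    1.5]
```

View pics/s18.png

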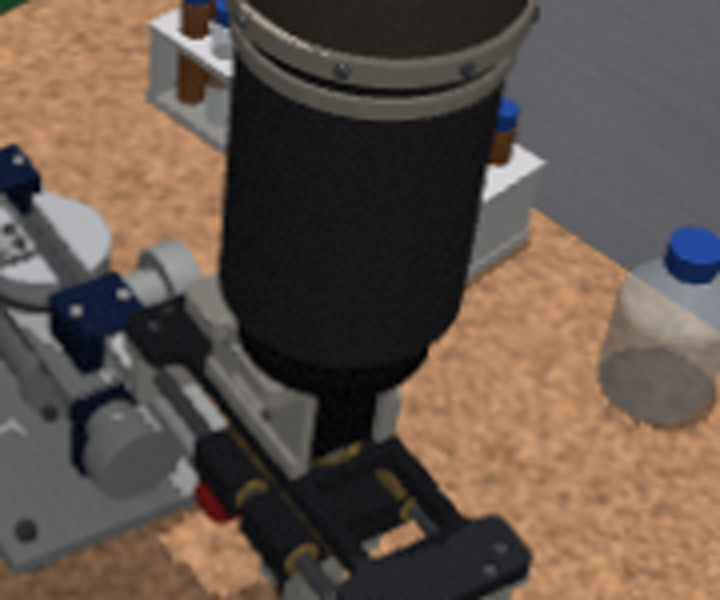

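View pics/c18.png

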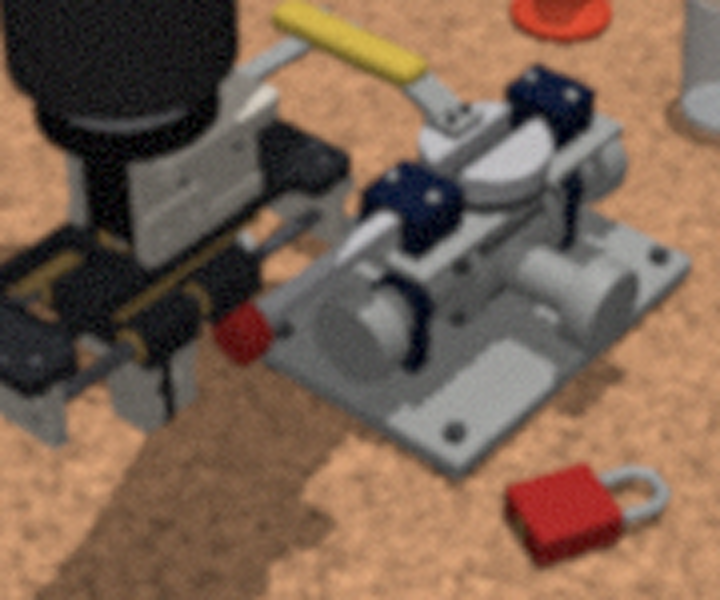

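>>> drive_tool(
  rows=[
    [[3, -10, 1, 0.6, -0.6, 0, -1], [0, -10, 0, 0, 0, 0, -1], [0, -5, 0, 0, 0, 0, -1]],
  ],
)

```text
t: 13.3
tcp_pos: [0.5554, -0.0982, 0.1063]
tcp_rot: [-2.733, 1.56, 0.18]
ft_force: [0.4, 0.0, 0.5]
width: 0.002
```

>>> drive_tool(
  rows=[
    [[0, -4, 0, 0, 0, 0, -1], [0, -4, 0, 0, 0, 0, -1]],
  ],
)

```text
t: 13.47
tcp_pos: [0.5589, -0.0886, 0.1084]
tcp_rot: [-2.755, 1.557, 0.159]
ft_force: [-0.5, -1.4, -2.8]
width: 0.006
```

Run:
```python
from h import *
s=monitor.sense();p=S(s['tcp_pos']);print(p,s['ft_force'],rfix())
print(rel(W(0,-.119,.1)))
f=crop('scene',(250,180),'c19.png')
```

```text
[ 0.00618183 -0.20908948  0.10838145] [-0.48847227 -1.43215206 -2.75100243] [ 0.   -0.74  0.3 ]
[  8.8 -90.1   6.3]
```

View pics/c19.png

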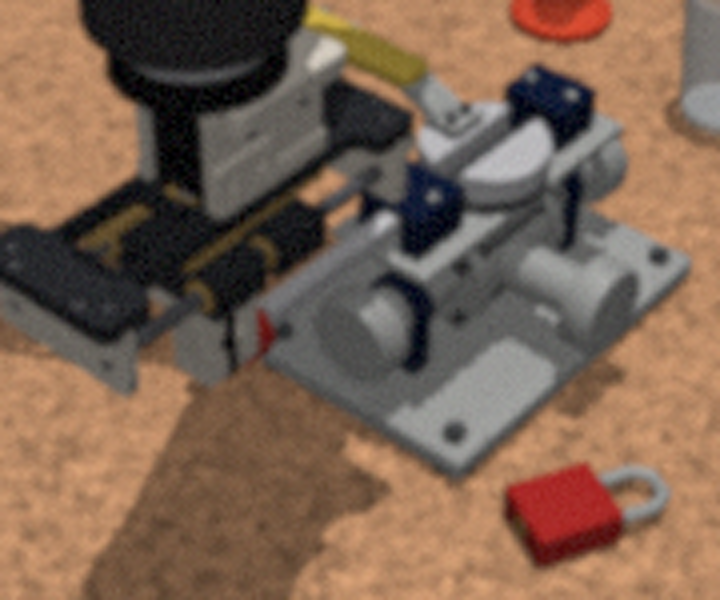

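Drift took the tip up and to +x. I'll back off slightly and re-centre before pushing.

>>> drive_tool(
  rows=[
    [[0, 12, 0, 0, 0, 0, -1], [9, 4, 6, 0, -0.7, 0.3, -1], [0, 0, 0, 0, 0, 0, -1]],
  ],
)

```text
t: 13.77
tcp_pos: [0.5495, -0.1026, 0.0996]
tcp_rot: [-2.831, 1.569, 0.085]
ft_force: [-1.1, -0.3, -0.1]
width: 0.007
```

Run:
```python
from h import *
s=monitor.sense();p=S(s['tcp_pos']);print(p,s['ft_force'],rfix())
print(rel(W(0,-.119,.1)))
f=crop('scene',(250,180),'c20.png')
print([(round(float(l['p']),2),S(l['location']).round(4)) for l in eyes.landmark_of('scene','knob_face')[:1]])
```

```text
[ 2.07712010e-04 -2.24799038e-01  9.95551744e-02] [-1.07736853 -0.3152968  -0.08182854] [ 0.12 -0.09  0.03]
[  -0.4 -105.8   -0. ]
[(0.85, array([-0.0021, -0.1959,  0.1203]))]
```

View pics/c20.png

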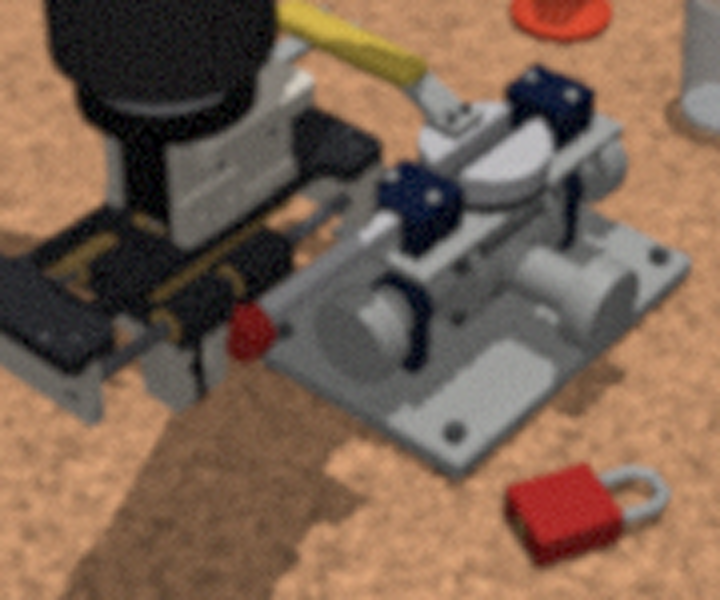

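>>> drive_tool(
  rows=[
    [[1, -6, 1, 0, -0.2, 0, -1], [2, -7, 2, 0, -0.2, 0, -1], [2, -7, 2, 0, -0.2, 0, -1]],
  ],
)

```text
t: 14.12
tcp_pos: [0.5515, -0.0822, 0.0965]
tcp_rot: [-0.14, 1.566, 2.774]
ft_force: [1.6, -3.3, 4.0]
width: 0.008
```

Run:
```python
from h import *
s=monitor.sense();p=S(s['tcp_pos']);print(p,s['ft_force'],rfix())
print(rel(W(0,-.119,.1)))
f=crop('scene',(250,180),'c21.png')
```

```text
[-0.00246369 -0.2044681   0.09650852] [ 1.55811826 -3.28951575  4.03829744] [0.02 0.28 0.04]
[ -3.4 -85.5  -2.5]
```

View pics/c21.png

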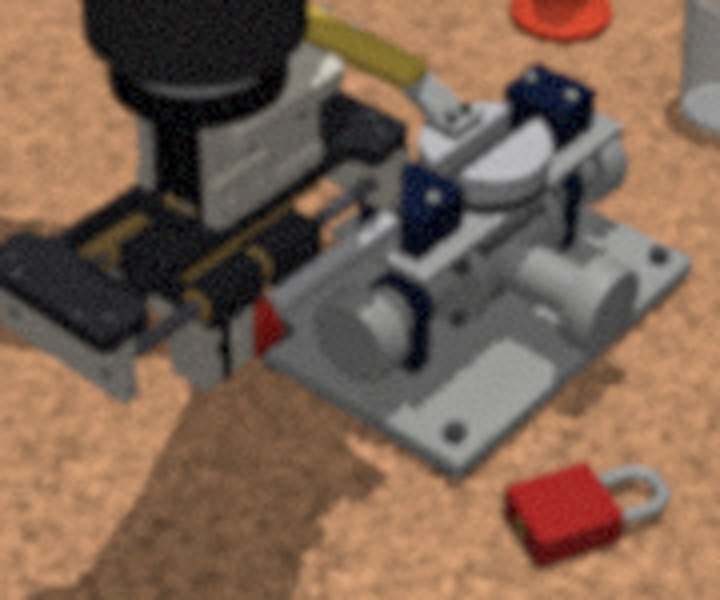

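Run:
```python
from h import *
f=eyes.grab_frame('scene')
for x in (-.039,0,.039):
    for z in (.13,.15,.17,.19): print(x,z,((proj(f,W(x-.0025,-.2045+.097,z))-[250,180])*4).round(0))
```

```text
-0.039 0.13 [290. 195.]
-0.039 0.15 [289. 164.]
-0.039 0.17 [289. 131.]
-0.039 0.19 [288.  97.]
0 0.13 [349. 228.]
0 0.15 [349. 195.]
0 0.17 [349. 162.]
0 0.19 [350. 128.]
0.039 0.13 [410. 261.]
0.039 0.15 [411. 229.]
0.039 0.17 [413. 196.]
0.039 0.19 [414. 161.]
```

The ear underside is at about z = 0.173, clear of the guide (0.129) and the lever (0.152). I'll keep pushing.

>>> drive_tool(
  rows=[
    [[-1, -8, -1, 0, 0.2, 0, -1], [1, -8, 1, 0, 0, 0, -1], [1, -8, 1, 0, 0, 0, -1]],
  ],
)

```text
t: 14.47
tcp_pos: [0.5558, -0.0572, 0.0953]
tcp_rot: [0.176, 1.569, 3.092]
ft_force: [0.8, -4.0, 4.3]
width: 0.006
```

Run:
```python
from h import *
s=monitor.sense();p=S(s['tcp_pos']);print(p,s['ft_force'],rfix())
f=crop('scene',(270,150),'c22.png')
```

```text
[-0.00390951 -0.17916832  0.09525361] [ 0.8333695  -4.0000373   4.29220704] [ 0.09  0.12 -0.02]
```

View pics/c22.png

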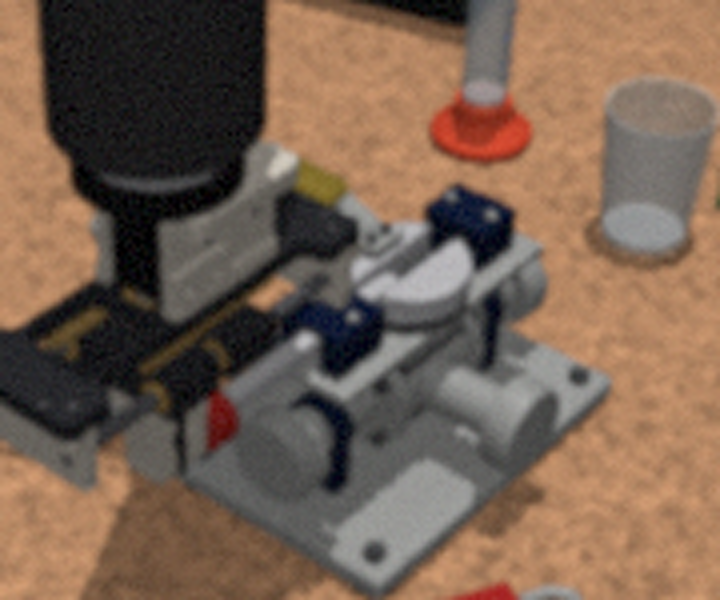

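>>> drive_tool(
  rows=[
    [[-3, -8, -3, 0, 0, 0, -1], [0, -8, 0, 0, 0, 0, -1], [0, -8, 0, 0, 0, 0, -1]],
  ],
)

```text
t: 14.77
tcp_pos: [0.5631, -0.0318, 0.0975]
tcp_rot: [0.214, 1.566, 3.13]
ft_force: [-1.4, -3.5, 1.4]
width: 0.001
```

Run:
```python
from h import *
s=monitor.sense();p=S(s['tcp_pos']);print(p,s['ft_force'],rfix())
```

```text
[-0.00255225 -0.15281752  0.09752029] [-1.36510954 -3.51898382  1.36837211] [ 0.1   0.28 -0.06]
```

>>> drive_tool(
  rows=[
    [[-1, -8, -2, 0, 0.3, 0, -1], [0, -8, 0, 0, 0, 0, -1], [0, -7, 0, 0, 0, 0, -1]],
  ],
)

```text
t: 15.02
tcp_pos: [0.5697, -0.0074, 0.0979]
tcp_rot: [0.965, 1.568, -2.402]
ft_force: [0.1, -2.9, 1.3]
width: 0.003
```

>>> drive_tool(
  rows=[
    [[0, -4, 0, 0, 0, 0, -1], [0, -3, 0, 0, 0, 0, -1]],
  ],
)

```text
t: 15.18
tcp_pos: [0.5717, 0.0013, 0.098]
tcp_rot: [1.021, 1.569, -2.345]
ft_force: [0.1, -3.4, 1.1]
width: 0.006
```

Run:
```python
from h import *
s=monitor.sense();p=S(s['tcp_pos']);print(p,s['ft_force'],rfix())
f=crop('scene',(270,150),'c23.png')
```

```text
[-0.0015539  -0.11860986  0.09796901] [ 0.07143449 -3.38653271  1.12886547] [ 0.17  0.06 -0.1 ]
```

View pics/c23.png

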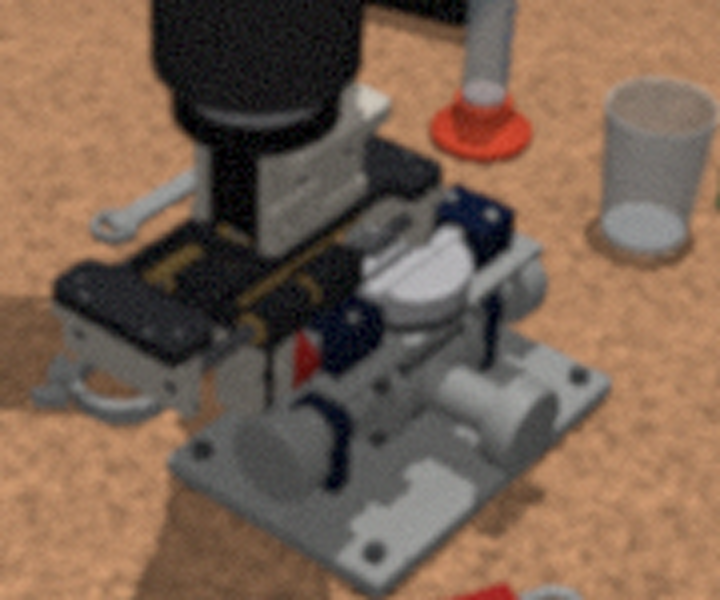

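>>> drive_tool(
  rows=[
    [[0, -2, 0, 0, 0, 0, -1], [0, -2, 0, 0, 0, 0, -1]],
  ],
)

```text
t: 15.4
tcp_pos: [0.5729, 0.006, 0.0979]
tcp_rot: [0.992, 1.569, -2.373]
ft_force: [-0.6, -2.7, 0.7]
width: 0.003
```

>>> drive_tool(
  rows=[
    [[0, -1, 0, 0, 0, 0, -1], [0, -1, 0, 0, 0, 0, -1]],
  ],
)

```text
t: 15.57
tcp_pos: [0.5728, 0.0062, 0.098]
tcp_rot: [1.166, 1.566, -2.2]
ft_force: [0.7, -8.5, 1.5]
width: 0.005
```

>>> drive_tool(
  rows=[
    [[0, -2, 0, 0, 0, 0, -1]],
  ],
)

```text
t: 15.65
tcp_pos: [0.5727, 0.0064, 0.0981]
tcp_rot: [1.214, 1.564, -2.152]
ft_force: [-0.1, -15.2, 1.4]
width: 0.005
```

>>> drive_tool(
  rows=[
    [[0, 15, 0, 0, 0, 0, -1], [0, 30, 0, 0, 0, 0, -1], [0, 30, 0, 0, 0, 0, -1], [0, 30, 0, 0, 0, 0, -1], [0, 20, 0, 0, 0, 0, -1], [-35, 15, 0, 0, 0, 0, -1], [-40, 15, 0, 0, 0, 0, -1], [-40, 0, 0, 0, 0, 0, -1], [0, 0, 0, 0, 0, 0, -1]],
  ],
)

```text
t: 16.4
tcp_pos: [0.5379, -0.1497, 0.216]
tcp_rot: [0.959, 1.566, -2.408]
ft_force: [1.5, 0.2, 0.8]
width: 0.004
```

Run:
```python
from h import *
s=monitor.sense();p=S(s['tcp_pos']);print(p,s['ft_force'])
f=crop('scene',(270,150),'c24.png');print(lever(f))
f=crop('side',(220,130),'s24.png');print(lever(f))
for c in ('scene','side'):
  for q in ('knob_face','guide_top','keeper_top','disc_top','lever_mid','station','padlock','beaker','measuring_cylinder','reagent_bottle','pipe_clamp'):
    print(c,q,[(round(float(l['p']),2),np.round(l['location'],3),S(l['location']).round(4)) for l in eyes.landmark_of(c,q)[:1]])
```

```text
[-0.000453   -0.27337803  0.21596968] [1.45406512 0.1601804  0.83901494]
{'n': 239, 'a_c': -0.059, 'a_ax': 0.037, 'r': (np.float64(0.042), np.float64(0.128))}
{'n': 454, 'a_c': -0.07, 'a_ax': -0.004, 'r': (np.float64(0.048), np.float64(0.147))}
scene knob_face [(0.73, array([0.574, 0.018, 0.116]), array([-0.0027, -0.1014,  0.1159]))]
scene guide_top [(0.55, array([0.588, 0.061, 0.13 ]), array([ 0.0006, -0.0571,  0.1299]))]
scene keeper_top [(0.6, array([0.607, 0.172, 0.124]), array([-0.0055,  0.0555,  0.1241]))]
scene disc_top [(0.9, array([0.6  , 0.115, 0.125]), array([ 0.0006, -0.0013,  0.1251]))]
scene lever_mid [(0.72, array([0.499, 0.138, 0.148]), array([-0.1036, -0.0016,  0.1479]))]
scene station [(0.75, array([ 0.596,  0.114, -0.   ]), array([-0.0034, -0.0039, -0.0003]))]
scene padlock [(0.88, array([0.707, 0.   , 0.003]), array([ 0.1303, -0.0891,  0.0027]))]
scene beaker [(0.82, array([ 0.656,  0.382, -0.002]), array([-0.0054,  0.2714, -0.0017]))]
scene measuring_cylinder [(0.61, array([0.521, 0.438, 0.004]), array([-0.1496,  0.2957,  0.0037]))]
scene reagent_bottle [(0.68, a
[... 475 characters left out ...]
122, 0.127]), array([-0.0006,  0.0054,  0.127 ]))]
side lever_mid [(0.64, array([ 0.444,  0.078, -0.002]), array([-0.1428, -0.0726, -0.0018]))]
side station [(0.59, array([0.6  , 0.114, 0.006]), array([ 0.0005, -0.0023,  0.0059]))]
side padlock [(0.44, array([ 0.701, -0.005, -0.003]), array([ 0.1261, -0.0951, -0.0026]))]
side beaker [(0.93, array([ 0.657,  0.384, -0.002]), array([-0.0048,  0.273 , -0.002 ]))]
side measuring_cylinder [(0.78, array([0.52 , 0.438, 0.002]), array([-0.1506,  0.2951,  0.0017]))]
side reagent_bottle [(0.88, array([ 0.621, -0.376,  0.005]), array([ 0.1318, -0.4755,  0.0054]))]
side pipe_clamp [(0.56, array([0.443, 0.079, 0.   ]), array([-0.1443, -0.072 ,  0.0002]))]
```

View pics/c24.png

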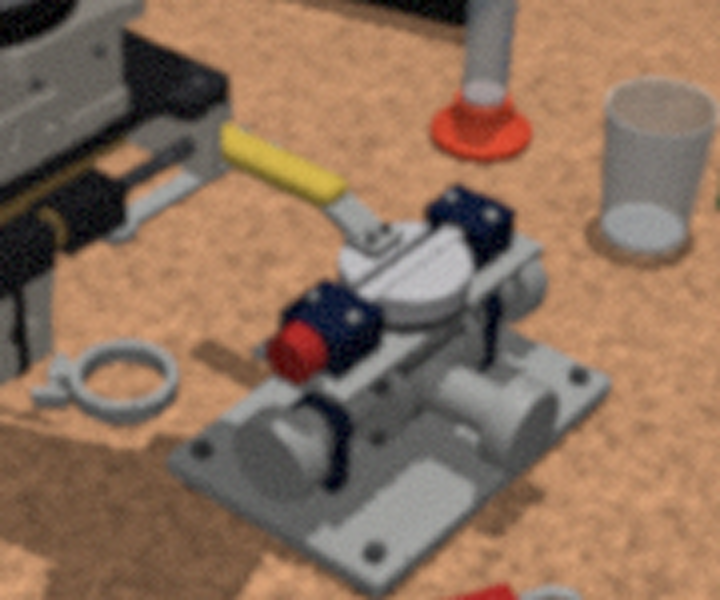

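View pics/s24.png

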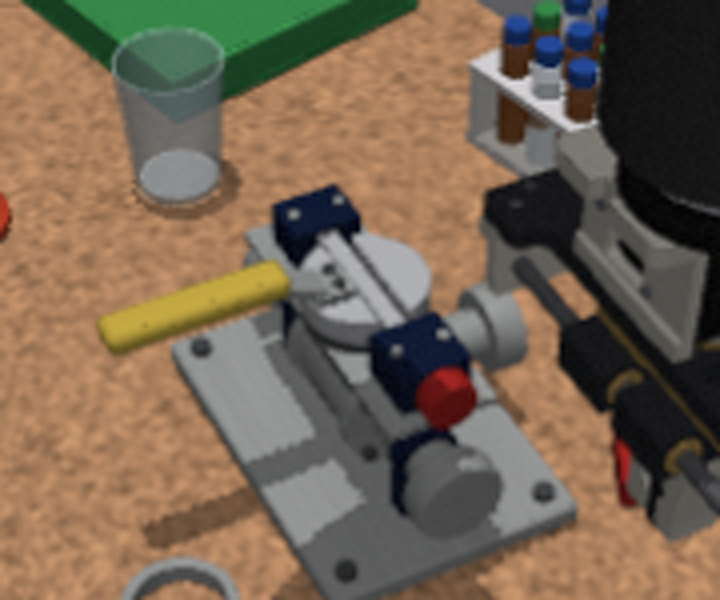

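Run:
```python
from h import *
for c in ('scene','side'):
    f=eyes.grab_frame(c)
    hs=cv2.cvtColor(f['img'],cv2.COLOR_BGR2HSV);m=((hs[...,0]<6)|(hs[...,0]>174))&(hs[...,1]>150)&(hs[...,2]>50)
    u0=proj(f,W(0,-.09,.1165)); yy,xx=np.mgrid[:480,:640]; m&=np.hypot(xx-u0[0],yy-u0[1])<15
    ys,xs=np.where(m); print(c,len(xs),xs.min(),xs.max(),ys.min(),ys.max(),xs.mean().round(2),ys.mean().round(2))
    for b in (.095,.1,.105):
        P=[W(.015*np.cos(t),y,.1165+.015*np.sin(t)) for t in np.arange(0,6.3,.1) for y in (-.203+b,-.187+b)]
        q=np.array([proj(f,p) for p in P]);h=cv2.convexHull(q.astype(np.float32)); M=cv2.moments(h)
        print(b,q.min(0).round(1),q.max(0).round(1),round(M['m10']/M['m00'],2),round(M['m01']/M['m00'],2))
```

```text
scene 155 337 351 230 244 343.9 237.43
0.095 [332.2 232.4] [348.9 249.5] 340.56 240.93
0.1 [333.8 231.2] [350.5 248.3] 342.18 239.74
0.105 [335.5 230.1] [352.1 247.1] 343.8 238.55
side 167 324 338 222 236 331.03 228.81
0.095 [325.9 224. ] [343.1 240.9] 334.49 232.46
0.1 [324.7 222.5] [341.9 239.2] 333.28 230.84
0.105 [323.6 220.9] [340.6 237.6] 332.07 229.24
```

The red centroids match a travel of 0.105 or slightly more in both views, and the hand is well clear. Handing in.

```bash
python3 -c "
from rig import r
print(r.close_job())"
```

```text
the job is handed in; nothing more can be done
None
```

The valve is shut and locked. I pushed the yellow lever round until the slot lined up with the bar, then pushed the red knob home and took the hand away. I handed the job in at about 18 s on the robot's clock.

**Last checks**
- **Disc:** the lever reads between 0.00 and 0.04 rad from shut in the two fixed cameras. The slot is in line and the bar is visible through it.
- **Bar:** the knob sits up against the guide. Pushing on, it stopped dead and the force rose from 3 N to 15 N. The red knob's position in both pictures matches full travel (0.105 m). The point network put the knob face about 3 mm short of that, which is within its error.
- **Surroundings:** the station, bottle, beaker, measuring cylinder, padlock and clamp are within network error of where they started. I did not re-measure the spanner.

**What went wrong or disagreed**
- **Tip height:** the fingertips were about 28 mm higher than the reported tool position plus the given tip length.
- **First lever pushes:** because of that, my first pass went over the lever without moving it. On the second, the tips rode on top of it with up to 9 N downward, dragging it from about 1.04 to 0.7 rad by friction. I noticed, backed off and pushed from the side for the rest.
- **Knob:** the first touch on it drifted off centre, so I re-centred before the main push.

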